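# Reload the bench nailer's magazine

### The job

Load the orange-banded nail strip into the magazine channel of the green bench nailer: push the red spring follower back with the end of the strip, lower the strip fully into the channel and let go, so that the follower presses it against the yellow nose stop. Then slide the aluminium cover rail fully shut over it. Work gently: never press the strip hard against the machine or drive the follower into its back stop, keep the strip upright, and leave the other things on the bench where they are.

Things in the scene. Friction and masses are not known exactly. Their poses are not given: they have to be found in the camera images.
- nailer: Green bench nailing machine, fixed. Origin on the bench under the channel's centre line; +x along the magazine channel away from the drive head, y across, z up. Drive head: block at x -160 to -75 mm, 80 mm wide, 114 mm tall, a cylinder on it to 176 mm. Base plate x -170 to +230 mm, 100 mm wide.
- channel_home (a point): Fixed point of the nailer at x 40 mm, y 0, 65 mm above the bench: nominal centre of a loaded strip (true one: x 40 mm + o, see channel_mouth). Channel: floor 40 mm above the bench, side walls 13 mm apart, 8 mm thick, square-edged, tops 58 mm above the bench, from x -30 to +225 mm, open at the top.
- channel_mouth (a point): Fixed point of the nailer at x 0, y 0, 58 mm above the bench. Yellow nose stop, 14 mm long, top 58 mm above the bench. It and the red follower sit on one insert clamped within 12 mm either way along x; its offset o is NOT measured: find it by touch or sight. Nose-stop face at x = o, free follower face at x = 50 mm + o.
- strip_center (a point): Centre of the wanted nail strip: rigid upright row of nails, ORANGE bands, 80 mm long (x), 10 thick (y), 50 tall (z), 80 to 170 g, either way round. Starts in a rack slot 12 mm deep, underside 6 mm above the bench (rack top 18 mm). Grip it across its thickness by the upper 27 mm so that the fingers clear the channel walls, which it overtops by 32 mm when loaded.
- strip: The same orange strip, origin at the centre of its underside; x along its length, z up.
- spare_center (a point): Centre of the other strip in the rack: BLUE bands, 80 x 10 x 40 mm, not wanted, leave it. The two slots are parallel, 70 mm apart centre to centre; which strip is in which slot varies.
- follower (a joint): Red spring follower, push-back in m along nailer +x: 0 free, 0.038 hard back stop. Face 12 mm wide, 41 to 86 mm above the bench, so 28 mm over the walls: a strip carried just above the walls can push it. Spring 2.5 N when free, 7 N at the stop, damped; it rubs. The strip clears the nose stop from 0.030 on (aim for 34 mm past first touch), then can be lowered; loaded it reads 0.030.
- rail (a joint): Aluminium cover rail, 95 x 45 mm, slides along the nailer's x: 0 shut over the strip (hard stop), 0.122 fully open, starts at 0.112 to 0.121; value q covers nailer x from -5 mm + q to 90 mm + q. About 4 N of friction. Plate 92 to 98 mm above the bench, 2 mm over a loaded strip; a strip not fully down blocks it.
- rail_grip (a point): On the axis of the rail's black square grip (14 x 14 mm, 98 to 132 mm above the bench), 120 mm above the bench, at nailer x = 42.5 mm + rail value, y 0. Pinch it, or push it sideways.
- screwdriver: Screwdriver lying on the bench, bystander.
- hammer: Hammer lying at the far side, bystander.
- glue: White glue bottle, 56 mm wide, 110 mm tall, bystander; origin under its centre.
- jar: Glass jar with red lid, 70 mm wide, 80 mm tall, bystander; origin under its centre.
- frame_corner: L-shaped corner of a wooden picture frame, 160 x 160 x 20 mm, bystander; origin at its outer corner.
- offcut: Wooden offcut 110 x 45 x 20 mm, bystander.
- mug: White mug, 80 mm wide, 90 mm tall, bystander.
Things that resemble listed ones, but are neither listed nor needed, are in the scene too. What is shaped like the strip but turquoise is not meant.

How it is judged (in metres and radians):
On the way:
1. the orange strip stands fully down in the channel, pressed against the nose stop by the follower, and is let go, while the cover rail is still open (x of strip_center in the frame of nailer between 0.025 and 0.055 m and y of strip_center in the frame of nailer between -0.003 and 0.003 m and z of strip_center in the frame of nailer between 0.0615 and 0.0685 m and angle between the x axis of strip and the x axis of nailer, either way round below 0.08 rad and angle between strip_center's own z axis and vertical below 0.1 rad and value of joint follower between 0.027 and 0.0325 m and value of joint rail above 0.1 m and contact force between the fingers and strip below 0.1 N), for 0.2 s.
At the end, for the whole second after the job is handed in: The orange strip stands fully down in the channel (within 3.5 mm of the floor height, upright and in line with the channel), held against the nose stop by the follower (follower value 27 to 32.5 mm), at rest, and the cover rail is shut to within 3 mm (x of strip_center in the frame of nailer between 0.025 and 0.055 m and y of strip_center in the frame of nailer between -0.003 and 0.003 m and z of strip_center in the frame of nailer between 0.0615 and 0.0685 m and angle between the x axis of strip and the x axis of nailer, either way round below 0.08 rad and angle between strip_center's own z axis and vertical below 0.1 rad and value of joint follower between 0.027 and 0.0325 m and value of joint rail below 0.003 m and linear speed of strip below 0.01 m/s); the robot touches nothing.
It fails at once if the strip is pressed against any part of the nailer with more than 35 N (contact force between strip and nailer above 35 N).
It fails at once if the spring follower is driven into its back stop (value above 37.5 mm) (value of joint follower above 0.0375 m).
It fails at once if the strip falls over or is tipped by more than 35 degrees (angle between strip_center's own z axis and vertical above 0.6 rad).
It fails at once if another thing on the bench is moved by more than 40 mm (distance of any of spare_center, screwdriver, hammer, glue, jar, frame_corner, offcut, mug from where it was at the start of the episode above 0.04 m).
It also fails if it takes over 72 s, if anything falls off the work surface, if the arm or the gripper's body presses on something with over 40 N, if the wrist force passes 120 N, or if a joint passes its speed limit or range.

### The arm

A 6-joint arm with a two-finger parallel gripper is mounted at the origin on the work surface. World frame = base frame: x ahead of the robot, y to its left, z up, the work surface at z = 0. Lengths are in mm, angles in degrees, forces in N, time in s.
With the tool pointing down it reaches from about 375 to 975 mm from the base axis. Payload 3.8 kg.
Tool frame: the origin (TCP) lies at the very end of the fingers, on their centre line; the grasp point (between the pads) lies ctrl.grip_point_offset behind it (ctrl.grip_point_offset is the distance from the TCP to the grasp point, in mm); z points along the fingers, y is the direction in which the jaws open and shut (so a half turn about z gives the same grasp; the last joint's range is limited). The gripper opens to 88 mm and grips with 3 to 60 N. Pads are 18 mm wide; open, the fingers measure 123 mm over their backs; the gripper's body (75 mm by 187 mm) begins 45 mm behind the grasp point.
Start: joints at [72.829, 15.12, 91.902, -0, 72.978, -2.114], TCP at [175.353, 651.82, 238.706] pointing down, gripper open.
Joint ranges: [-150.88, 150.88], [-54.13, 125.18], [17.81, 147.31], [-75.09, 255.09], [0, 152.58], [-146.25, 146.25]. Speed limits (degrees/s): [147.25, 147.25, 180, 180, 180, 180].

### API

Orientations are given as a 3x3 rotation matrix whose columns are the frame's x, y, z axes.
In Python, from cell import ctrl, camera, calibration gives the robot as it stands.
- The arm moves only by the shell command python3 -m handwheel 'ROWS' [OPENING]. ROWS is JSON, a list of rows, each an object of numbers: "tx", "ty", "tz": the shift along the world's x, y, z as a fraction of full scale; "ax", "ay", "az": the turn, a rotation vector about the world's x, y, z as a fraction of full scale. A call has exactly 5 rows; each row shifts and turns the pose as measured when the row begins; what a row does not reach is not made up. Full scale, the value 1, is 120 mm for a shift and pi/2 rad for a turn. A row lasts 1/10 s, in which the tool goes at most 50 mm and 8.59 degrees, less where a joint would pass 70% of its speed; a pose out of reach is approached as far as the arm can. A call with a number of a shift or a turn outside -1 to 1 is refused whole. A call with a gripper value outside its range is refused whole. OPENING is the opening, from -1 (shut) to 1 (fully open), set as the call begins (- or left out, the last holds). The fingers move at their own pace and stop on an object; the grip force is fixed at half the most. Time passes only in rows, so rows that do not move let the fingers close, or fill a call up. It gives the time, the measured TCP pose, the force and the opening at its end, in the units of the state.
- ctrl.sense(): the state, without advancing time (a new reading comes with each control period).
- camera(name): name is "side" or "top" or "wrist"; returns the picture (400x640x3 uint8, red, green, blue); there is no depth.
- calibration(name): a dict with "fx", "fy", "cx", "cy" (pixels), "k1" (the pictures are not rectified: a ray, as slopes to the right and down, at radius r is drawn at 1 + k1 r^2 times it, then the intrinsics apply), "cam_to_world" (4x4, takes a point from camera to world coordinates); the wrist camera has in their place "T_tool_cam" (4x4, takes a point from camera to tool coordinates, whose origin is the TCP and whose axes are the flange's). Camera axes: x right, y down, z forward; pixel columns grow to the right and rows downward; lengths in mm; the calibration is good to about 2 mm. A picture is of the moment at which its call begins: read the wrist's pose just before it. calibration takes no time and is no camera call.
- ctrl.sign_off(): hands the job in, once; it reports no verdict.
The state is a dict: "time": time; "joint_positions": joint angles; "qvel": joint speeds; "effort": joint torques, N m; "position": TCP position; "eef_rot": TCP orientation; "ft_force": force on the tool from outside, world axes, zero at the start; "moment": the same for the moment, N m; "finger_gap": finger opening in mm.
Only numpy, scipy, OpenCV 4.12 (cv2) and the standard library are available. Lean on these libraries where they do the work, as an engineer would, in place of code of your own. Each camera call takes 0.05 s, during which the arm holds its last target.

## Working session

There is one attempt and no reset: what is moved stays moved. The work goes in short steps, Python scripts to look and compute and a shell command to move; the robot and the scene stay as the last step left them, time stands still between calls to the robot, and variables do not carry over. Pictures are saved under pics/ and viewed, and the job is handed in when it is done.

```bash
ls; mkdir -p pics; python3 - <<'E'
from cell import ctrl, camera, calibration
import cv2
print(ctrl.sense()); print(ctrl.grip_point_offset)
for n in ("side","top","wrist"):
    print(n,calibration(n))
    cv2.imwrite(f"pics/{n}0.png",camera(n)[:,:,::-1])
E
```

```text
pics
{'time': 0.0, 'joint_positions': array([ 7.28293257e+01,  1.51678089e+01,  9.19795789e+01, -4.98303620e-04,
        7.29790512e+01, -2.11370102e+00]), 'qvel': array([-0.0523636 , -0.0705469 ,  0.02925338, -0.02969668, -0.02158625,
       -0.0019917 ]), 'effort': array([-1.91120009e-03, -5.02100444e+01, -3.56870949e+01,  7.25607597e-02,
        2.93192721e-02, -1.77117745e-04]), 'position': array([175.14047296, 651.14885653, 237.41968684]), 'eef_rot': array([[-9.65668627e-01,  2.59776229e-01, -6.43536356e-04],
       [ 2.59777016e-01,  9.65666323e-01, -2.11087232e-03],
       [ 7.30869351e-05, -2.20557913e-03, -9.99997565e-01]]), 'ft_force': array([ 0.03232029, -0.18839602, -0.834902  ]), 'moment': array([ 0.02501732,  0.04525034, -0.0087466 ]), 'finger_gap': 88.29674043155498}
18.700000000000003
side {'fx': 501.6970190253385, 'fy': 501.6970190253385, 'cx': 312.3842493815376, 'cy': 200.73678936955804, 'k1': -0.03020619416396954, 'cam_to_world': array([[ 8.13756353e-01, -3.89759804e-01,  4.31147183e-01,
        -1.37574202e+02],
       [-5.80990638e-01, -5.25306889e-01,  6.2169329
[... 489 characters left out ...]
028e-04,
        -3.77958565e+01],
       [ 7.26380552e-04, -3.39836033e-02, -9.99422127e-01,
         1.40734146e+03],
       [ 0.00000000e+00,  0.00000000e+00,  0.00000000e+00,
         1.00000000e+00]])}
wrist {'fx': 321.66872434153987, 'fy': 321.66872434153987, 'cx': 317.2599580914499, 'cy': 200.82718540056683, 'k1': 0.010220670560361175, 'T_tool_cam': array([[-1.80064970e-03, -9.50644770e-01, -3.10276133e-01,
         8.07565485e+01],
       [ 9.99998333e-01, -1.61802811e-03, -8.45945626e-04,
        -8.53583123e-01],
       [ 3.02158280e-04, -3.10277139e-01,  9.50646099e-01,
        -1.45377107e+02],
       [ 0.00000000e+00,  0.00000000e+00,  0.00000000e+00,
         1.00000000e+00]])}
```

View pics/side0.png

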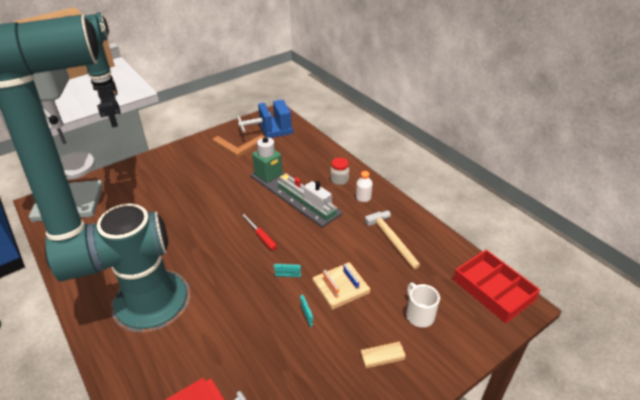

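View pics/top0.png

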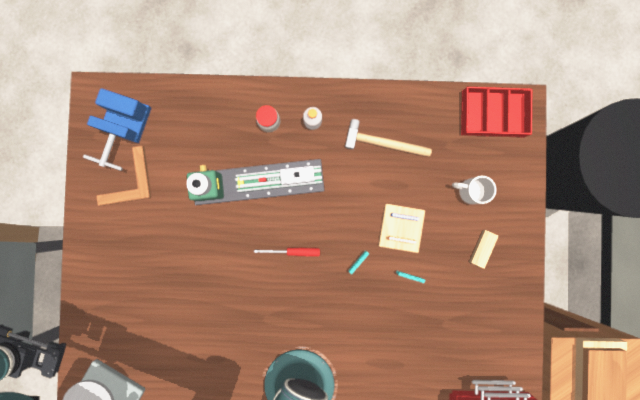

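View pics/wrist0.png

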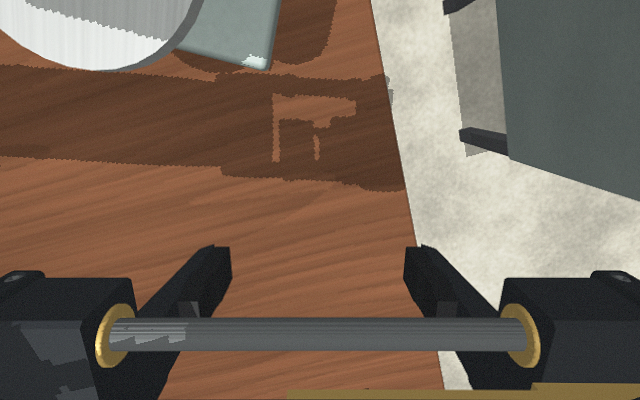

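The side and top views show the nailer (top ~[255,180]), rack (~[402,228]) with the orange strip apparently in the lower slot, blue in the upper. I'll enlarge the crops.

```bash
cat > h.py <<'E'
import numpy as np, cv2
from cell import ctrl, camera, calibration
def ray(n,u,v,s=None):
    c=calibration(n)
    K=np.array([[c['fx'],0,c['cx']],[0,c['fy'],c['cy']],[0,0,1.]])
    p=cv2.undistortPoints(np.array([[[u,v]]],float),K,np.array([c['k1'],0,0,0.]))[0,0]
    if 'cam_to_world' in c: T=c['cam_to_world']
    else:
        T0=np.eye(4);T0[:3,:3]=s['eef_rot'];T0[:3,3]=s['position'];T=T0@c['T_tool_cam']
    return T[:3,3],T[:3,:3]@np.array([p[0],p[1],1])
def at(n,u,v,z,s=None):
    o,d=ray(n,u,v,s); return o+d*(z-o[2])/d[2]
def crop(img,x0,y0,x1,y1,k,name):
    cv2.imwrite('pics/'+name,cv2.resize(img[y0:y1,x0:x1,::-1],None,fx=k,fy=k,interpolation=cv2.INTER_CUBIC))
def proj(n,P,s=None):
    c=calibration(n)
    K=np.array([[c['fx'],0,c['cx']],[0,c['fy'],c['cy']],[0,0,1.]])
    if 'cam_to_world' in c: T=c['cam_to_world']
    else:
        T0=np.eye(4);T0[:3,:3]=s['eef_rot'];T0[:3,3]=s['position'];T=T0@c['T_tool_cam']
    q=np.linalg.inv(T)@np.append(P,1); 
    return cv2.projectPoints(q[:3].reshape(1,1,3),np.zeros(3),np.zeros(3),K,np.array([c['k1'],0,0,0.]))[0][0,0]
E
python3 - <<'E'
import cv2
from h import *
t=cv2.imread('pics/top0.png')[:,:,::-1]
crop(t,180,150,340,215,5,'t1.png'); crop(t,360,190,450,260,8,'t2.png')
s=cv2.imread('pics/side0.png')[:,:,::-1]
crop(s,240,130,380,230,5,'s1.png')
E
```

```text
(no output)
```

View pics/t1.png

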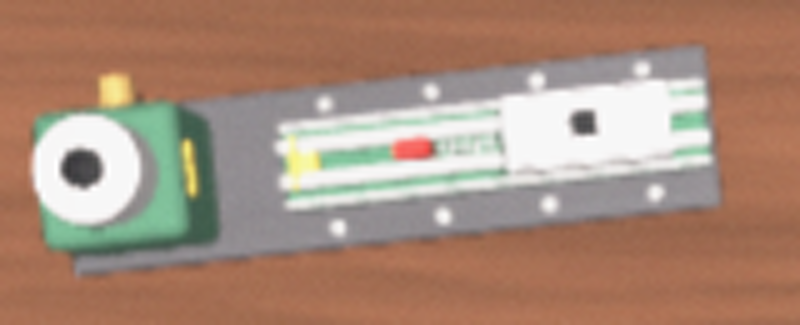

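View pics/t2.png

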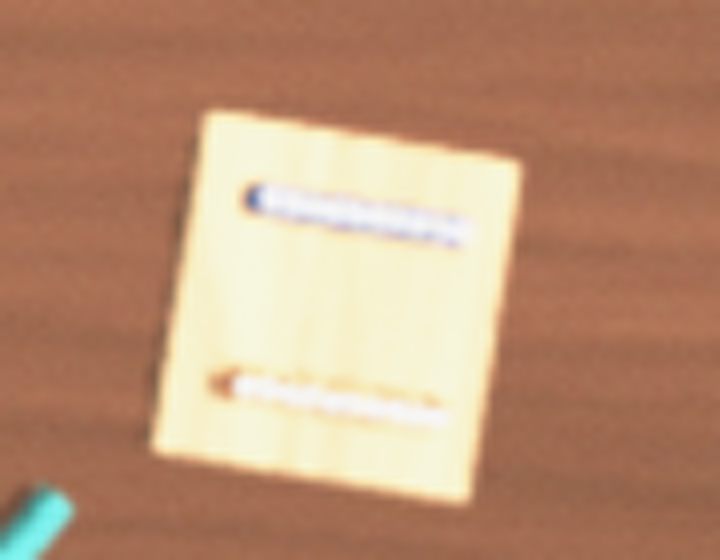

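View pics/s1.png

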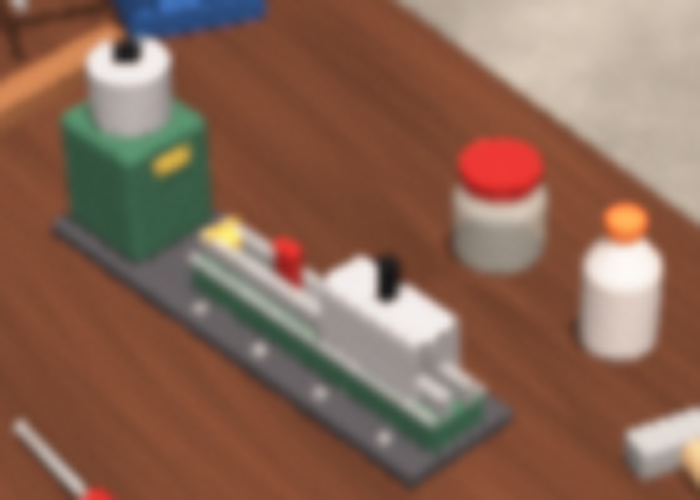

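```bash
python3 - <<'E'
from h import *
f=lambda x,y,z,ox=180,oy=150,k=5: at('top',ox+(x+.5)/k-.5,oy+(y+.5)/k-.5,z)
for nm,x,y,z in [('plateTR',705,45,8),('plateBR',718,205,8),('plateBL',75,275,8),('noseback/face',290,163,58),('nosefaceR',320,162,58),('follFaceL',393,149,86),('follR',432,148,86),('grip',583,122,132),('railL_top',502,97,98),('railL_bot',510,172,98),('railR_top',668,82,98),('railR_bot',670,155,98),('wallendRtop',707,88,58),('wallendRbot',712,160,58),('wallLtop',280,128,58),('wallLbot',287,207,58)]:
    print(nm,f(x,y,z).round(1))
g=lambda x,y,z:f(x,y,z,360,190,8)
for nm,x,y,z in [('rTL',207,112,18),('rTR',523,160,18),('rBR',470,502,18),('rBL',152,455,18),('bl',258,198,46),('br',466,230,46),('ol',235,385,56),('or',448,415,56)]:
    print(nm,g(x,y,z).round(1))
E
```

```text
plateTR [691.1 -47.3   8. ]
plateBR [592.7 -58.2   8. ]
plateBL [538.  335.8   8. ]
noseback/face [607.4 197.1  58. ]
nosefaceR [608.5 179.3  58. ]
follFaceL [615.4 132.6  86. ]
follR [616.7 110.   86. ]
grip [630.3  20.7 132. ]
railL_top [646.4  69.3  98. ]
railL_bot [603.2  63.3  98. ]
railR_top [657.8 -26.   98. ]
railR_bot [615.7 -28.4  98. ]
wallendRtop [659.3 -48.9  58. ]
wallendRbot [616.6 -53.1  58. ]
wallLtop [628.1 203.8  58. ]
wallLbot [581.3 198.   58. ]
rTL [ 558.2 -248.9   18. ]
rTR [ 543.5 -370.    18. ]
rBR [ 412.8 -352.7   18. ]
rBL [ 427.2 -231.2   18. ]
bl [ 525.8 -264.5   46. ]
br [ 516.2 -342.6   46. ]
ol [ 456.4 -256.    56. ]
or [ 447.5 -335.2   56. ]
```

```bash
python3 -m handwheel '[{"tx":0.28,"ty":-0.3,"az":-0.06},{"tx":0.28,"ty":-0.3,"az":-0.06},{"tx":0.28,"ty":-0.3,"az":-0.06},{"tx":0.28,"ty":-0.3,"az":-0.06},{"tx":0.28,"ty":-0.3,"az":-0.06}]' -0.2
```

```text
invalid input at $[0]: expected keys tx, ty, tz, ax, ay, az
```

```bash
python3 -m handwheel '[{"tx":0.28,"ty":-0.3,"tz":0,"ax":0,"ay":0,"az":-0.06},{"tx":0.28,"ty":-0.3,"tz":0,"ax":0,"ay":0,"az":-0.06},{"tx":0.28,"ty":-0.3,"tz":0,"ax":0,"ay":0,"az":-0.06},{"tx":0.28,"ty":-0.3,"tz":0,"ax":0,"ay":0,"az":-0.06},{"tx":0.28,"ty":-0.3,"tz":0,"ax":0,"ay":0,"az":-0.06}]' -0.2
```

```text
time: 0.65
position: [341.2, 469.7, 234.7]
eef_rot: [[-0.738, 0.675, -0.004], [0.675, 0.738, -0.002], [0.001, -0.004, -1.0]]
ft_force: [0.3, 0.1, -0.2]
finger_gap: 50.3
```

```bash
python3 -m handwheel '[{"tx":0.22,"ty":-0.34,"tz":0.05,"ax":0,"ay":0,"az":-0.05},{"tx":0.22,"ty":-0.34,"tz":0.05,"ax":0,"ay":0,"az":-0.05},{"tx":0.22,"ty":-0.34,"tz":0.05,"ax":0,"ay":0,"az":-0.05},{"tx":0.22,"ty":-0.34,"tz":0.05,"ax":0,"ay":0,"az":-0.05},{"tx":0.22,"ty":-0.34,"tz":0.05,"ax":0,"ay":0,"az":-0.05}]'; python3 -m handwheel '[{"tx":0.22,"ty":-0.34,"tz":0.05,"ax":0,"ay":0,"az":-0.05},{"tx":0.22,"ty":-0.34,"tz":0.05,"ax":0,"ay":0,"az":-0.05},{"tx":0.22,"ty":-0.34,"tz":0.05,"ax":0,"ay":0,"az":-0.05},{"tx":0.22,"ty":-0.34,"tz":0.05,"ax":0,"ay":0,"az":-0.05},{"tx":0.22,"ty":-0.34,"tz":0.05,"ax":0,"ay":0,"az":-0.05}]'
```

```text
time: 1.15
position: [474.1, 259.6, 262.5]
eef_rot: [[-0.409, 0.913, -0.007], [0.913, 0.409, -0.002], [0.001, -0.007, -1.0]]
ft_force: [0.5, 0.3, 0.7]
finger_gap: 35.3
time: 1.65
position: [606.5, 49.6, 292.3]
eef_rot: [[-0.011, 1.0, -0.007], [1.0, 0.011, 0.001], [0.002, -0.007, -1.0]]
ft_force: [0.3, 0.7, -0.2]
finger_gap: 35.2
```

```bash
python3 -m handwheel '[{"tx":0,"ty":0,"tz":0,"ax":0,"ay":-0.0045,"az":0.04},{"tx":0,"ty":0,"tz":0,"ax":0,"ay":0,"az":0.03},{"tx":0,"ty":0,"tz":0,"ax":0,"ay":0,"az":0},{"tx":0,"ty":0,"tz":0,"ax":0,"ay":0,"az":0},{"tx":0,"ty":0,"tz":0,"ax":0,"ay":0,"az":0}]'; python3 - <<'E'
from h import *
import pickle
s=ctrl.sense(); im=camera('wrist'); pickle.dump((s,im),open('w1.pkl','wb'))
print(s['position'],s['eef_rot'].round(4),np.abs(s['qvel']).max())
cv2.imwrite('pics/w1.png',im[:,:,::-1]); crop(im,240,0,400,120,5,'w1c.png')
E
```

```text
time: 2.15
position: [609.4, 41.8, 291.1]
eef_rot: [[-0.111, 0.994, -0.001], [0.994, 0.111, -0.001], [-0.001, -0.001, -1.0]]
ft_force: [-0.3, 0.2, -0.0]
finger_gap: 35.4
[609.39292965  41.79296312 291.05572179] [[-1.108e-01  9.938e-01 -8.000e-04]
 [ 9.938e-01  1.108e-01 -7.000e-04]
 [-6.000e-04 -9.000e-04 -1.000e+00]] 0.4932350908942825
```

View pics/w1.png

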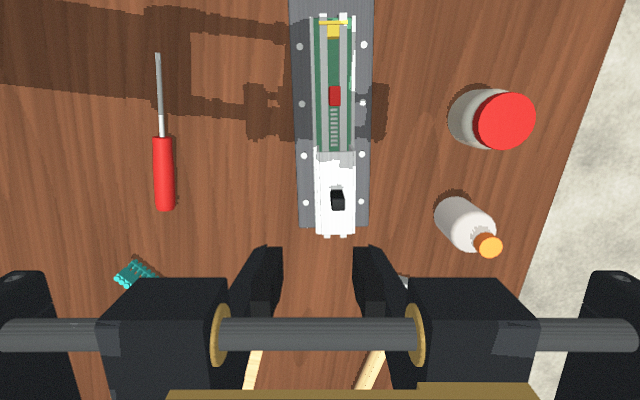

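View pics/w1c.png

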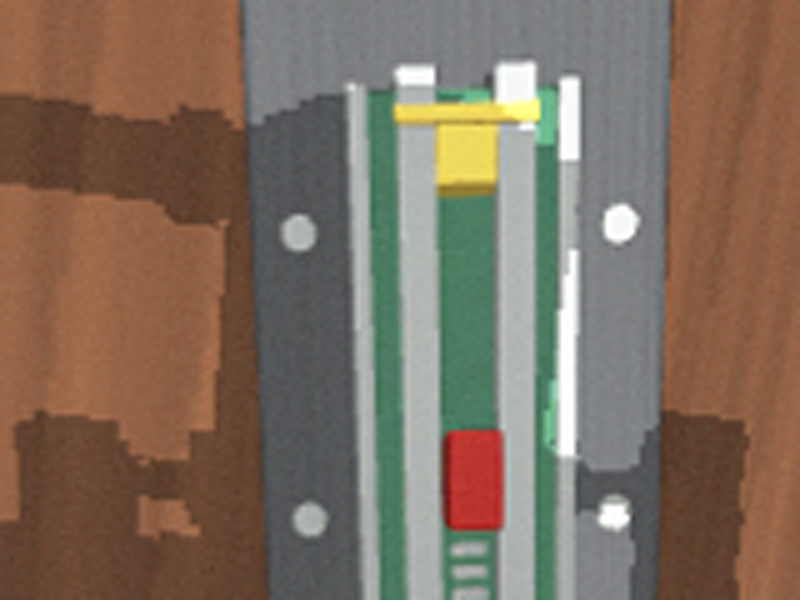

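Clear view: nose stop face top at px ~(333.4,36.6), follower front top edge ~(334.8,86.2), channel inner edges x≈327.5/339.4, rail grip ~(337,200).

```bash
python3 - <<'E'
from h import *
import pickle
s,im=pickle.load(open('w1.pkl','rb'))
crop(im,290,130,390,240,5,'w1d.png')
f=lambda x,y,z: at('wrist',240+(x+.5)/5-.5,(y+.5)/5-.5,z,s)
P={k:f(*v) for k,v in dict(endL=(415,83,58),endR=(517,83,58),inL1=(437,125,58),inR1=(497,125,58),inL2=(441,590,58),inR2=(497,590,58),noseface=(467,183,58),noseback=(467,125,58),folF=(473,431,86),folFL=(445,431,86),folFR=(502,431,86)).items()}
for k,v in P.items(): print(k,v.round(1))
for a in (P['endL']+P['endR'],P['inL1']+P['inR1'],P['inL2']+P['inR2']): print(a/2)
E
```

```text
endL [596.9 199.4  58. ]
endR [618.  201.7  58. ]
inL1 [602.4 192.2  58. ]
inR1 [614.9 193.6  58. ]
inL2 [614.5  98.7  58. ]
inR2 [627.2 100.1  58. ]
noseface [610.  182.1  58. ]
noseback [608.7 192.9  58. ]
folF [616.2 132.4  86. ]
folFL [610.5 131.8  86. ]
folFR [622.1 133.1  86. ]
[607.47773152 200.5414014   58.        ]
[608.65041043 192.88200667  58.        ]
[620.8430189  99.4138994  58.       ]
```

View pics/w1d.png

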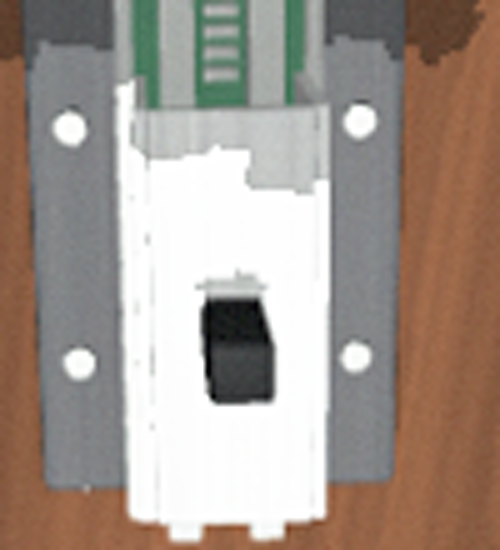

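```bash
python3 - <<'E'
from h import *
import pickle
s,im=pickle.load(open('w1.pkl','rb'))
f=lambda x,y,z: at('wrist',290+(x+.5)/5-.5,130+(y+.5)/5-.5,z,s).round(1)
print('grip',f(243,372,132), 'corners',f(215,342,132),f(270,342,132),f(272,402,132))
print('rail far edge',f(133,523,98),f(327,523,98),'wall end', f(185,540,58),f(268,540,58),'plate end',f(48,488,8),f(392,484,8))
n=np.array([610,182.1]);a=np.radians(-82.57);u=np.array([np.cos(a),np.sin(a)])
print((np.array(f(243,372,132)[:2])-n)@u)
E
```

```text
grip [632.   21.2 132. ] corners [625.7  26.8 132. ] [636.5  28.  132. ] [638.6  15.5 132. ]
rail far edge [615.2 -29.   98. ] [659.4 -24.1  98. ] wall end [630.8 -50.   58. ] [652.  -47.7  58. ] plate end [593.7 -60.7   8. ] [691.9 -48.6   8. ]
162.39394347516355
```

```bash
python3 -m handwheel '[{"tx":-0.13,"ty":-0.28,"tz":-0.07,"ax":0,"ay":0,"az":-0.015},{"tx":-0.13,"ty":-0.28,"tz":-0.07,"ax":0,"ay":0,"az":-0.015},{"tx":-0.13,"ty":-0.28,"tz":-0.07,"ax":0,"ay":0,"az":-0.015},{"tx":-0.13,"ty":-0.28,"tz":-0.07,"ax":0,"ay":0,"az":-0.015},{"tx":-0.13,"ty":-0.28,"tz":-0.07,"ax":0,"ay":0,"az":-0.015}]'; python3 -m handwheel '[{"tx":-0.13,"ty":-0.28,"tz":-0.07,"ax":0,"ay":0,"az":-0.015},{"tx":-0.13,"ty":-0.28,"tz":-0.07,"ax":0,"ay":0,"az":-0.015},{"tx":-0.13,"ty":-0.28,"tz":-0.07,"ax":0,"ay":0,"az":-0.015},{"tx":-0.13,"ty":-0.28,"tz":-0.07,"ax":0,"ay":0,"az":-0.015},{"tx":0,"ty":0,"tz":0,"ax":0,"ay":0,"az":0}]'
```

```text
time: 2.7
position: [530.9, -123.4, 249.5]
eef_rot: [[-0.0, 1.0, 0.004], [1.0, 0.0, 0.0], [0.0, 0.004, -1.0]]
ft_force: [0.7, 0.4, 1.2]
finger_gap: 35.3
time: 3.2
position: [463.5, -262.3, 214.2]
eef_rot: [[0.099, 0.995, 0.004], [0.995, -0.099, -0.001], [-0.001, 0.004, -1.0]]
ft_force: [0.2, 0.9, -0.0]
finger_gap: 34.9
```

```bash
python3 -m handwheel '[{"tx":-0.05,"ty":-0.13,"tz":0,"ax":0,"ay":0.0025,"az":-0.015},{"tx":-0.05,"ty":-0.13,"tz":0,"ax":0,"ay":0,"az":0},{"tx":0,"ty":0,"tz":0,"ax":0,"ay":0,"az":0},{"tx":0,"ty":0,"tz":0,"ax":0,"ay":0,"az":0},{"tx":0,"ty":0,"tz":0,"ax":0,"ay":0,"az":0}]'; python3 - <<'E'
from h import *
import pickle
s=ctrl.sense(); im=camera('wrist'); pickle.dump((s,im),open('w2.pkl','wb'))
print(s['position'],s['eef_rot'].round(4),np.abs(s['qvel']).max())
cv2.imwrite('pics/w2.png',im[:,:,::-1]); crop(im,240,80,400,200,5,'w2c.png')
E
```

```text
time: 3.7
position: [452.5, -291.8, 215.0]
eef_rot: [[0.121, 0.993, 0.002], [0.993, -0.121, 0.001], [0.001, 0.002, -1.0]]
ft_force: [0.6, 0.2, -0.2]
finger_gap: 35.4
[ 452.49969437 -291.77939448  214.98905733] [[ 1.210e-01  9.926e-01  2.300e-03]
 [ 9.926e-01 -1.210e-01  8.000e-04]
 [ 1.100e-03  2.200e-03 -1.000e+00]] 0.7242776314538163
```

View pics/w2.png

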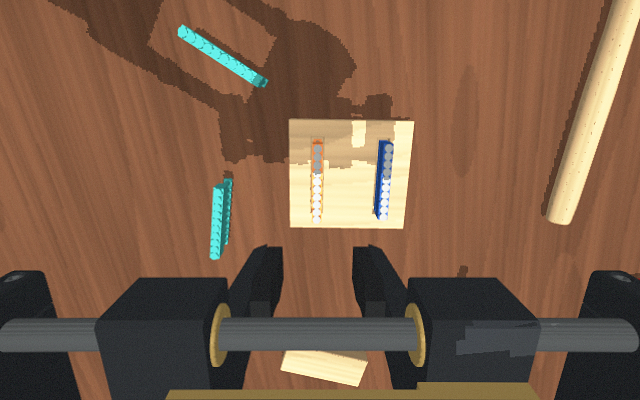

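View pics/w2c.png

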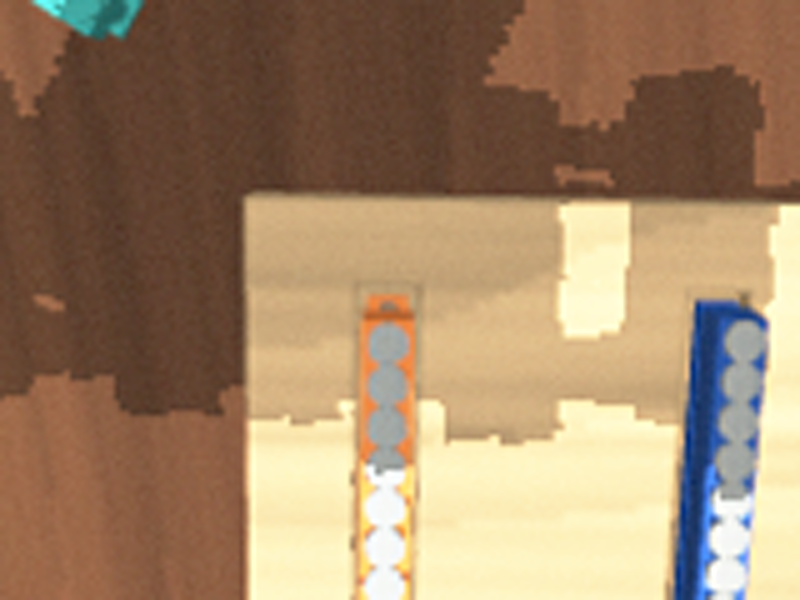

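```bash
python3 - <<'E'
from h import *
import pickle
s,im=pickle.load(open('w2.pkl','rb'))
crop(im,270,130,370,240,6,'w2d.png')
E
```

```text
(no output)
```

View pics/w2d.png

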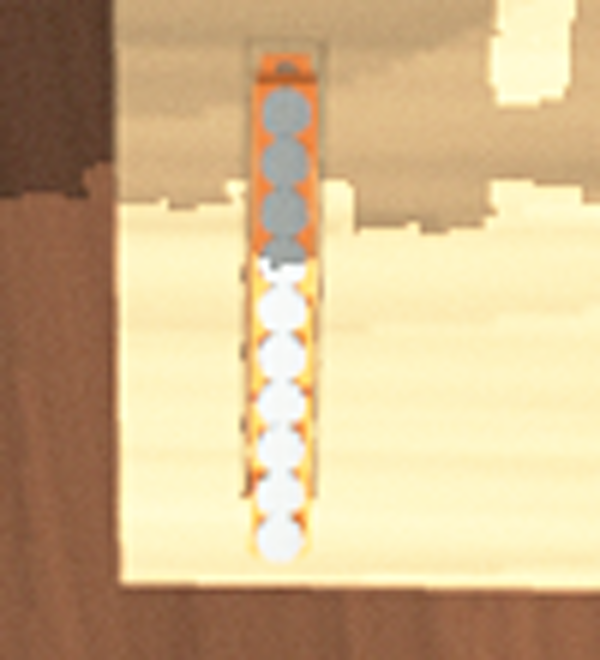

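Strip's top face runs from crop (285,82) to (281,562), i.e. pixels ~(317.5,143.6)–(316.8,223.6).

```bash
python3 - <<'E'
from h import *
import pickle
s,im=pickle.load(open('w2.pkl','rb'))
f=lambda x,y,z: at('wrist',270+(x+.5)/6-.5,130+(y+.5)/6-.5,z,s)
A,B=f(285,82,56),f(281,562,56); print(A,B,np.linalg.norm(A-B))
c=(A+B)/2;d=(A-B)/80;print('c',c,'axis',d,'yaw of y',np.degrees(np.arctan2(-d[0],d[1])),'tool y yaw',np.degrees(np.arctan2(s['eef_rot'][1,1],s['eef_rot'][0,1])))
t=s['eef_rot'].T@(c-s['position']);print('in tool',t)
E
```

```text
[ 456.96906501 -254.50938126   56.        ] [ 446.33886574 -334.75608129   56.        ] 80.94772388572262
c [ 451.65396538 -294.63273127   56.        ] axis [0.13287749 1.00308375 0.        ] yaw of y -7.545979654388488 tool y yaw -6.9525504099325515
in tool [ -3.10219482  -0.8401213  158.98442604]
```

```bash
python3 -m handwheel '[{"tx":-0.007,"ty":-0.024,"tz":-0.2,"ax":0,"ay":0.0015,"az":-0.006},{"tx":0,"ty":0,"tz":-0.3,"ax":0,"ay":0,"az":0},{"tx":0,"ty":0,"tz":-0.3,"ax":0,"ay":0,"az":0},{"tx":0,"ty":0,"tz":-0.3,"ax":0,"ay":0,"az":0},{"tx":0,"ty":0,"tz":-0.2,"ax":0,"ay":0,"az":0}]'
```

```text
time: 4.25
position: [458.3, -294.1, 62.0]
eef_rot: [[0.125, 0.992, 0.014], [0.992, -0.125, -0.008], [-0.006, 0.015, -1.0]]
ft_force: [-0.0, -0.3, 0.5]
finger_gap: 35.3
```

```bash
python3 -m handwheel '[{"tx":0,"ty":0,"tz":0,"ax":0,"ay":0,"az":0},{"tx":-0.05,"ty":-0.004,"tz":0,"ax":0.005,"ay":0.008,"az":0},{"tx":0,"ty":0,"tz":0,"ax":0,"ay":0,"az":0},{"tx":0,"ty":0,"tz":0,"ax":0,"ay":0,"az":0},{"tx":0,"ty":0,"tz":0,"ax":0,"ay":0,"az":0}]'; python3 -c "
from h import *
s=ctrl.sense();print(s['position'],s['eef_rot'].round(4))"
```

```text
time: 4.75
position: [452.6, -292.8, 62.8]
eef_rot: [[0.122, 0.992, -0.0], [0.992, -0.122, 0.002], [0.002, -0.001, -1.0]]
ft_force: [-0.2, 0.1, 0.4]
finger_gap: 35.1
[ 452.55928293 -292.78020031   62.75742601] [[ 1.224e-01  9.925e-01 -5.000e-04]
 [ 9.925e-01 -1.224e-01  1.900e-03]
 [ 1.900e-03 -7.000e-04 -1.000e+00]]
```

```bash
python3 -m handwheel '[{"tx":-0.008,"ty":-0.015,"tz":-0.08,"ax":0.001,"ay":0,"az":-0.003},{"tx":0,"ty":0,"tz":-0.08,"ax":0,"ay":0,"az":0},{"tx":0,"ty":0,"tz":-0.06,"ax":0,"ay":0,"az":0},{"tx":0,"ty":0,"tz":-0.04,"ax":0,"ay":0,"az":0},{"tx":0,"ty":0,"tz":0,"ax":0,"ay":0,"az":0}]'; python3 -c "
from h import *
s=ctrl.sense();print(s['position'],s['eef_rot'].round(4))"
```

```text
time: 5.25
position: [452.7, -295.9, 30.9]
eef_rot: [[0.128, 0.992, 0.003], [0.992, -0.128, 0.001], [0.002, 0.003, -1.0]]
ft_force: [0.2, -0.6, 0.2]
finger_gap: 34.9
[ 452.69770829 -295.8657148    30.94519372] [[ 0.1279  0.9918  0.003 ]
 [ 0.9918 -0.1279  0.0012]
 [ 0.0016  0.0028 -1.    ]]
```

Height is right. Close, then lift.

```bash
python3 -m handwheel '[{"tx":-0.005,"ty":0,"tz":0.0,"ax":0,"ay":0.002,"az":0},{"tx":0,"ty":0,"tz":0,"ax":0,"ay":0,"az":0},{"tx":0,"ty":0,"tz":0,"ax":0,"ay":0,"az":0},{"tx":0,"ty":0,"tz":0,"ax":0,"ay":0,"az":0},{"tx":0,"ty":0,"tz":0,"ax":0,"ay":0,"az":0}]' -1;python3 -m handwheel '[{"tx":0,"ty":0,"tz":0.0,"ax":0,"ay":0,"az":0},{"tx":0,"ty":0,"tz":0,"ax":0,"ay":0,"az":0},{"tx":0,"ty":0,"tz":0,"ax":0,"ay":0,"az":0},{"tx":0,"ty":0,"tz":0.02,"ax":0,"ay":0,"az":0},{"tx":0,"ty":0,"tz":0.02,"ax":0,"ay":0,"az":0}]'; python3 -c "
from h import *
s=ctrl.sense();print(s['position'],s['eef_rot'].round(4),s['moment'])"
```

```text
time: 5.75
position: [451.8, -295.6, 30.5]
eef_rot: [[0.128, 0.992, -0.001], [0.992, -0.128, 0.002], [0.002, -0.001, -1.0]]
ft_force: [-0.5, -0.6, -2.6]
finger_gap: 10.0
time: 6.25
position: [451.3, -295.2, 35.1]
eef_rot: [[0.128, 0.992, -0.002], [0.992, -0.128, 0.003], [0.002, -0.002, -1.0]]
ft_force: [-0.3, 0.4, -2.0]
finger_gap: 9.2
[ 451.26779528 -295.19582159   35.07494326] [[ 0.1279  0.9918 -0.0022]
 [ 0.9918 -0.1279  0.0025]
 [ 0.0022 -0.0025 -1.    ]] [-0.07181974  0.00849083  0.01394109]
```

```bash
python3 -m handwheel '[{"tx":0,"ty":0,"tz":0.1,"ax":0,"ay":0.0,"az":0},{"tx":0,"ty":0,"tz":0.25,"ax":0,"ay":0,"az":0},{"tx":0,"ty":0,"tz":0.3,"ax":0,"ay":0,"az":0},{"tx":0,"ty":0,"tz":0.3,"ax":0,"ay":0,"az":0},{"tx":0,"ty":0,"tz":0.3,"ax":0,"ay":0,"az":0}]'; python3 -m handwheel '[{"tx":0.1,"ty":0.26,"tz":0.05,"ax":0,"ay":0.0,"az":0.018},{"tx":0.1,"ty":0.26,"tz":0,"ax":0,"ay":0,"az":0.018},{"tx":0.1,"ty":0.26,"tz":0,"ax":0,"ay":0,"az":0.018},{"tx":0.1,"ty":0.26,"tz":0,"ax":0,"ay":0,"az":0.018},{"tx":0.1,"ty":0.26,"tz":0,"ax":0,"ay":0,"az":0.018}]'
```

```text
time: 6.75
position: [446.5, -291.7, 187.0]
eef_rot: [[0.128, 0.992, -0.012], [0.992, -0.128, 0.01], [0.008, -0.013, -1.0]]
ft_force: [0.9, -0.5, -2.3]
finger_gap: 9.8
time: 7.25
position: [511.7, -137.8, 209.2]
eef_rot: [[-0.01, 1.0, 0.007], [1.0, 0.01, -0.003], [-0.003, 0.007, -1.0]]
ft_force: [1.6, -0.3, -1.7]
finger_gap: 9.8
```

```bash
python3 -m handwheel '[{"tx":0.1,"ty":0.33,"tz":0,"ax":0,"ay":0.0,"az":0.009},{"tx":0.1,"ty":0.33,"tz":0,"ax":0,"ay":0,"az":0.009},{"tx":0.1,"ty":0.33,"tz":0,"ax":0,"ay":0,"az":0.009},{"tx":0.1,"ty":0.33,"tz":0,"ax":0,"ay":0,"az":0.009},{"tx":0.1,"ty":0.33,"tz":0,"ax":0,"ay":0,"az":0.009}]'; python3 -m handwheel '[{"tx":0.1,"ty":0.3,"tz":0,"ax":0,"ay":0.0,"az":0.009},{"tx":0.1,"ty":0.3,"tz":0,"ax":0,"ay":0,"az":0.009},{"tx":0.1,"ty":0.22,"tz":0,"ax":0,"ay":0,"az":0.009},{"tx":0.0,"ty":0,"tz":0,"ax":0,"ay":0,"az":0},{"tx":0,"ty":0,"tz":0,"ax":0,"ay":0,"az":0}]'
```

```text
time: 7.75
position: [573.1, 67.1, 215.9]
eef_rot: [[-0.082, 0.997, 0.014], [0.997, 0.082, -0.004], [-0.005, 0.014, -1.0]]
ft_force: [0.7, -0.2, -2.3]
finger_gap: 10.0
time: 8.25
position: [610.1, 175.7, 221.0]
eef_rot: [[-0.134, 0.991, 0.018], [0.991, 0.134, -0.002], [-0.004, 0.018, -1.0]]
ft_force: [-1.1, -0.0, -0.6]
finger_gap: 9.8
```

```bash
python3 -m handwheel '[{"tx":0,"ty":0.06,"tz":-0.2,"ax":0.001,"ay":0.0115,"az":-0.003},{"tx":0,"ty":0,"tz":-0.1,"ax":0,"ay":0,"az":0},{"tx":0,"ty":0,"tz":0,"ax":0,"ay":0,"az":0},{"tx":0,"ty":0,"tz":0,"ax":0,"ay":0,"az":0},{"tx":0,"ty":0,"tz":0,"ax":0,"ay":0,"az":0}]'; python3 - <<'E'
from h import *
import pickle
s=ctrl.sense(); im=camera('wrist'); pickle.dump((s,im),open('w3.pkl','wb'))
print(s['position'],s['eef_rot'].round(4),np.abs(s['qvel']).max())
cv2.imwrite('pics/w3.png',im[:,:,::-1]); crop(im,260,100,380,240,4,'w3c.png')
E
```

```text
time: 8.75
position: [609.5, 178.5, 187.2]
eef_rot: [[-0.125, 0.992, 0.002], [0.992, 0.126, -0.001], [-0.002, 0.002, -1.0]]
ft_force: [-0.2, 0.5, -1.5]
finger_gap: 9.4
[609.47904514 178.52751332 187.2349301 ] [[-0.1255  0.9921  0.0022]
 [ 0.9921  0.1255 -0.0014]
 [-0.0017  0.002  -1.    ]] 0.6402950923773256
```

View pics/w3.png

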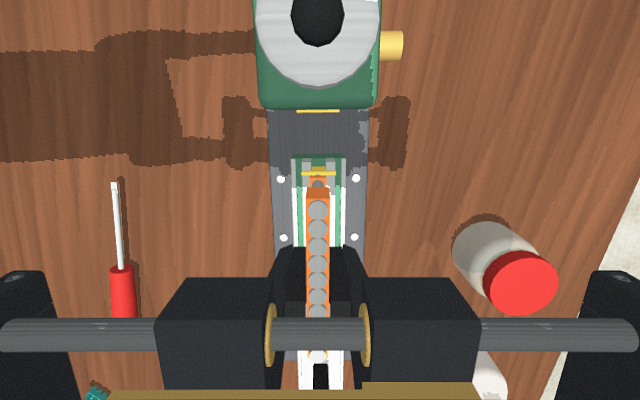

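View pics/w3c.png

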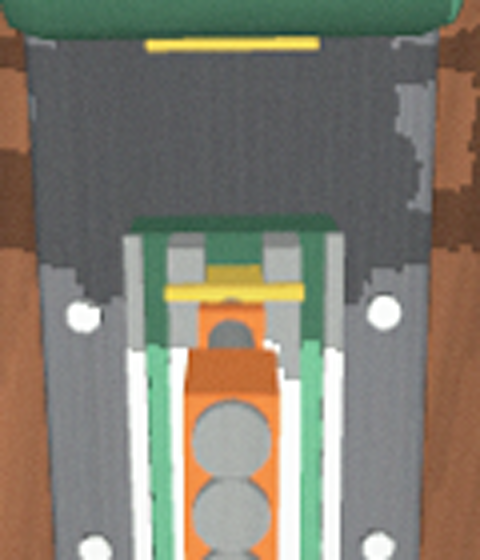

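```bash
python3 - <<'E'
from h import *
import pickle
s,im=pickle.load(open('w3.pkl','rb'))
crop(im,270,140,370,220,8,'w3d.png')
R=s['eef_rot'];p=s['position']
f=lambda x,y,z: (R.T@(at('wrist',260+(x+.5)/4-.5,100+(y+.5)/4-.5,z,s)-p))
for nm,x,y,z in [('wall outL',167,270,58),('wL in',205,270,58),('wR in',264,270,58),('wRout',301,270,58),('plateL',30,100,8),('plateR',435,100,8),('plateL2',52,480,8),('plateR2',424,480,8),('strip endL',186,350,212.7),('strip endR',279,350,212.7),('nail1',232,438,212.7),('stripbotendL',200,305,162.7),('stripbotR',264,305,162.7)]: print(nm,f(x,y,z).round(2))
E
```

```text
wall outL [ 21.04 -14.3  129.17]
wL in [ 21.03  -6.05 129.19]
wR in [ 21.     6.75 129.21]
wRout [ 20.98  14.79 129.23]
plateL [ 52.93 -49.79 179.04]
plateR [ 52.73  49.88 179.25]
plateL2 [-47.41 -48.92 179.22]
plateR2 [-47.67  51.73 179.42]
strip endL [ 46.36  -4.77 -25.55]
strip endR [ 46.33   4.22 -25.54]
nail1 [ 37.32  -0.34 -25.53]
stripbotendL [38.67 -4.61 24.46]
stripbotR [38.65  4.05 24.48]
```

View pics/w3d.png

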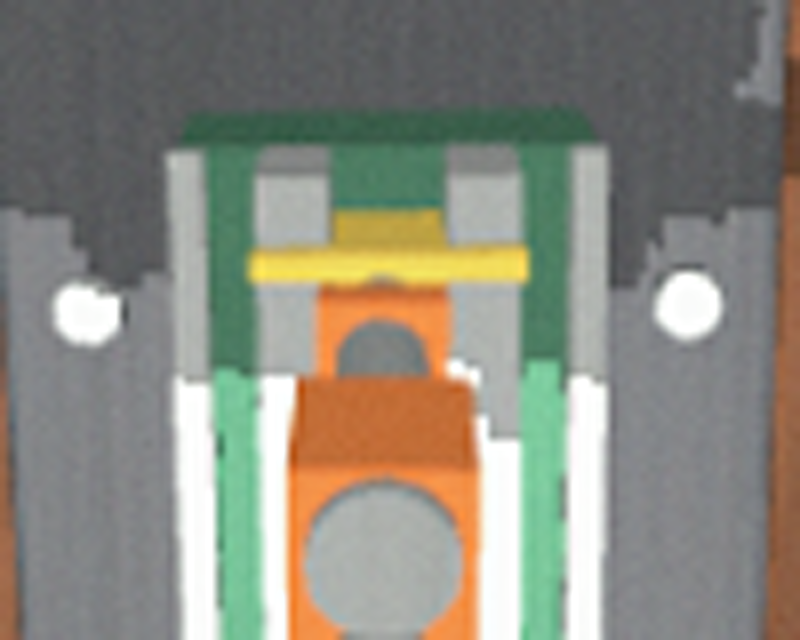

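```bash
python3 - <<'E'
from h import *
import pickle
def fitline(im,s,z,rows,c0,c1,thr):
    pass
s,im=pickle.load(open('w1.pkl','rb'))
def yaw(a,b): d=a-b; return np.degrees(np.arctan2(-d[0],d[1]))
def sub(im,row,c,w=6):
    g=cv2.GaussianBlur(im,(3,3),0).astype(float)[row,c-w:c+w+1].sum(1); d=np.abs(np.diff(g)); i=d.argmax(); 
    if 0<i<len(d)-1:
        a,b,e=d[i-1],d[i],d[i+1]; i=i+.5*(a-e)/(a-2*b+e+1e-9)
    return c-w+i+.5
# plate edges on w1, fit per rows
for nm,c0,c1,z in [('plateL',289,299,8),('plateR',374.5,369.5,8),('innerL',327.3,328.3,58),('innerR',339.6,339.5,58)]:
    P=[]
    for r in range(20 if z==8 else 40,215 if z==8 else 84,3):
        c=c0+(c1-c0)*(r-2)/(225-2) if z==8 else c0+(c1-c0)*(r-25)/93
        P.append(at('wrist',sub(im,r,int(round(c)),5 if z==8 else 2),r,z,s)[:2])
    P=np.array(P)
    vx,vy,x0,y0=cv2.fitLine(P.astype(np.float32),cv2.DIST_HUBER,0,.01,.01).ravel()
    if vy<0:vx,vy=-vx,-vy
    print(nm,'yaw',np.degrees(np.arctan2(-vx,vy)),'x at y=142.4',x0+vx/vy*(142.4-y0),'res',np.std((P-[x0,y0])@[vy,-vx]))
E
```

```text
plateL yaw 7.8520856 x at y=142.4 566.1053 res 2.0782598960995586
plateR yaw 7.7541127 x at y=142.4 664.8457 res 0.9898776431213447
innerL yaw 7.643805 x at y=142.4 608.79755 res 0.20862984272223611
innerR yaw 7.4943194 x at y=142.4 621.72437 res 0.17207635026023335
```

```bash
python3 -m handwheel '[{"tx":0.003,"ty":0.032,"tz":-0.1,"ax":0.001,"ay":0.0015,"az":0.0055},{"tx":0,"ty":0,"tz":-0.2,"ax":0,"ay":0,"az":0},{"tx":0,"ty":0,"tz":-0.2,"ax":0,"ay":0,"az":0},{"tx":0,"ty":0,"tz":-0.1,"ax":0,"ay":0,"az":0},{"tx":0,"ty":0,"tz":0,"ax":0,"ay":0,"az":0}]'; python3 -m handwheel '[{"tx":0,"ty":0,"tz":0,"ax":0,"ay":0,"az":0},{"tx":0,"ty":0,"tz":0,"ax":0,"ay":0,"az":0},{"tx":0,"ty":0,"tz":0,"ax":0,"ay":0,"az":0},{"tx":0,"ty":0,"tz":0,"ax":0,"ay":0,"az":0},{"tx":0,"ty":0,"tz":0,"ax":0,"ay":0,"az":0}]'; python3 - <<'E'
from h import *
import pickle
s=ctrl.sense(); im=camera('wrist'); pickle.dump((s,im),open('w4.pkl','wb'))
print(s['position'],s['eef_rot'].round(4),np.abs(s['qvel']).max())
cv2.imwrite('pics/w4.png',im[:,:,::-1]); crop(im,260,100,380,240,4,'w4c.png')
E
```

```text
time: 9.3
position: [612.0, 182.9, 115.4]
eef_rot: [[-0.135, 0.991, 0.007], [0.991, 0.135, 0.002], [0.001, 0.007, -1.0]]
ft_force: [0.1, 0.2, -0.7]
finger_gap: 9.2
time: 9.8
position: [614.4, 183.7, 119.1]
eef_rot: [[-0.135, 0.991, 0.012], [0.991, 0.135, 0.004], [0.002, 0.012, -1.0]]
ft_force: [0.1, 0.1, -1.1]
finger_gap: 10.0
[614.39121965 183.69816269 119.06210674] [[-0.1352  0.9907  0.012 ]
 [ 0.9908  0.1352  0.0039]
 [ 0.0022  0.0124 -0.9999]] 0.4916789913308097
```

View pics/w4.png

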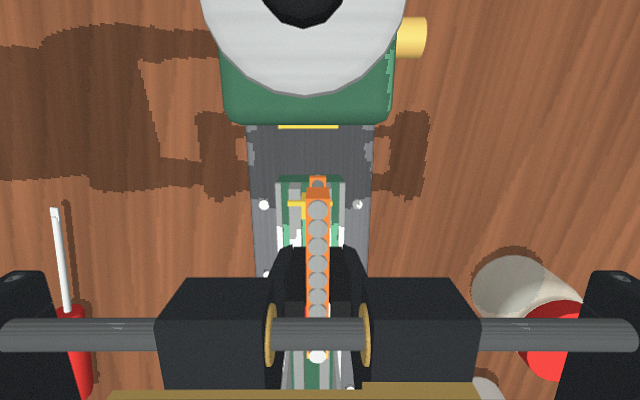

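View pics/w4c.png

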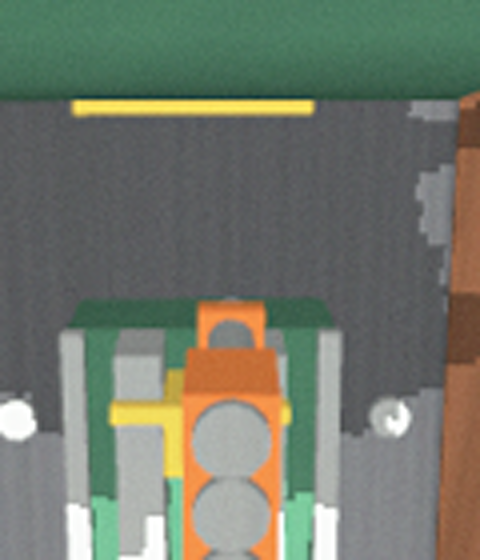

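```bash
python3 -m handwheel '[{"tx":-0.04,"ty":0,"tz":0,"ax":-0.0025,"ay":0.0076,"az":0},{"tx":0,"ty":0,"tz":-0.07,"ax":0,"ay":0,"az":0},{"tx":0,"ty":0,"tz":-0.07,"ax":0,"ay":0.001,"az":0},{"tx":0,"ty":0,"tz":-0.04,"ax":0,"ay":0.001,"az":0},{"tx":0,"ty":0,"tz":0,"ax":0,"ay":0,"az":0}]'; python3 -m handwheel '[{"tx":0,"ty":0,"tz":0,"ax":0,"ay":0,"az":0},{"tx":0,"ty":0,"tz":0,"ax":0,"ay":0,"az":0},{"tx":0,"ty":0,"tz":0,"ax":0,"ay":0,"az":0},{"tx":0,"ty":0,"tz":0,"ax":0,"ay":0,"az":0},{"tx":0,"ty":0,"tz":0,"ax":0,"ay":0,"az":0}]'; python3 -c "
from h import *
s=ctrl.sense();print(s['position'],s['eef_rot'].round(4),np.abs(s['qvel']).max())"
```

```text
time: 10.35
position: [609.0, 183.7, 95.8]
eef_rot: [[-0.135, 0.991, -0.004], [0.991, 0.135, -0.0], [0.0, -0.004, -1.0]]
ft_force: [0.6, 0.3, -2.5]
finger_gap: 9.3
time: 10.85
position: [609.1, 183.7, 95.5]
eef_rot: [[-0.135, 0.991, -0.005], [0.991, 0.135, -0.0], [0.0, -0.005, -1.0]]
ft_force: [0.9, 1.2, -1.7]
finger_gap: 10.0
[609.07931491 183.68188657  95.45294342] [[-1.352e-01  9.908e-01 -4.500e-03]
 [ 9.908e-01  1.352e-01 -4.000e-04]
 [ 2.000e-04 -4.500e-03 -1.000e+00]] 0.1614398231611345
```

```bash
python3 -m handwheel '[{"tx":0.004,"ty":0,"tz":-0.03,"ax":0,"ay":-0.003,"az":0},{"tx":0,"ty":0,"tz":-0.03,"ax":0,"ay":0,"az":0},{"tx":0,"ty":0,"tz":0,"ax":0,"ay":0,"az":0},{"tx":0,"ty":0,"tz":0,"ax":0,"ay":0,"az":0},{"tx":0,"ty":0,"tz":0,"ax":0,"ay":0,"az":0}]'; python3 - <<'E'
from h import *
import pickle
s=ctrl.sense(); im=camera('wrist'); pickle.dump((s,im),open('w5.pkl','wb'))
print(s['position'],s['eef_rot'].round(4),np.abs(s['qvel']).max())
crop(im,250,150,390,250,5,'w5c.png')
im=camera('side');cv2.imwrite('pics/s5.png',im[:,:,::-1]); crop(im,240,130,380,230,5,'s5c.png')
E
```

```text
time: 11.35
position: [609.7, 183.7, 87.9]
eef_rot: [[-0.135, 0.991, 0.001], [0.991, 0.135, -0.0], [-0.0, 0.001, -1.0]]
ft_force: [0.6, -0.5, -1.8]
finger_gap: 9.9
[609.71603739 183.69528498  87.87819772] [[-1.352e-01  9.908e-01  1.100e-03]
 [ 9.908e-01  1.352e-01 -3.000e-04]
 [-5.000e-04  1.100e-03 -1.000e+00]] 0.13392224069008918
```

View pics/w5c.png

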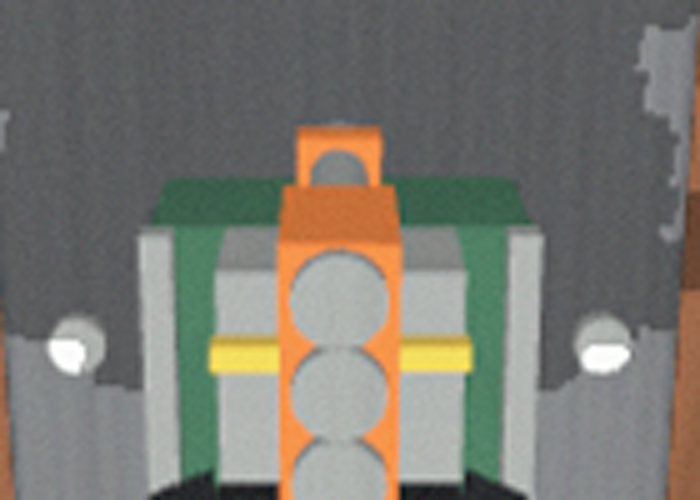

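View pics/s5c.png

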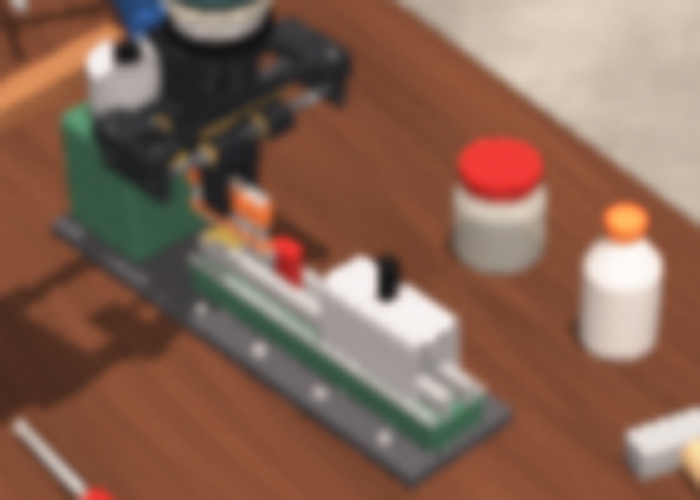

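```bash
python3 -m handwheel '[{"tx":0.009,"ty":-0.05,"tz":0,"ax":0,"ay":0,"az":0},{"tx":0.007,"ty":-0.03,"tz":0,"ax":0,"ay":0,"az":0},{"tx":0,"ty":0,"tz":0,"ax":0,"ay":0,"az":0},{"tx":0,"ty":0,"tz":0,"ax":0,"ay":0,"az":0},{"tx":0,"ty":0,"tz":0,"ax":0,"ay":0,"az":0}]';python3 -m handwheel '[{"tx":0.007,"ty":-0.05,"tz":0,"ax":0,"ay":0,"az":0},{"tx":0.007,"ty":-0.05,"tz":0,"ax":0,"ay":0,"az":0},{"tx":0,"ty":0,"tz":0,"ax":0,"ay":0,"az":0},{"tx":0,"ty":0,"tz":0,"ax":0,"ay":0,"az":0},{"tx":0,"ty":0,"tz":0,"ax":0,"ay":0,"az":0}]'; python3 -c "
from h import *
s=ctrl.sense();print(s['position'],s['eef_rot'].round(4),np.abs(s['qvel']).max(),s['moment'])"
```

```text
time: 11.95
position: [612.2, 172.9, 88.4]
eef_rot: [[-0.135, 0.991, 0.002], [0.991, 0.135, -0.0], [-0.0, 0.002, -1.0]]
ft_force: [0.0, 0.1, -1.4]
finger_gap: 9.8
time: 12.45
position: [613.4, 164.7, 88.7]
eef_rot: [[-0.134, 0.991, 0.002], [0.991, 0.134, 0.007], [0.007, 0.002, -1.0]]
ft_force: [0.0, 2.7, -1.8]
finger_gap: 9.4
[613.4366583  164.65101529  88.70076857] [[-0.1339  0.991   0.0015]
 [ 0.991   0.1338  0.0069]
 [ 0.0067  0.0025 -1.    ]] 0.2786624613460122 [ 0.46268253  0.10407742 -0.0333004 ]
```

```bash
python3 -m handwheel '[{"tx":0.003,"ty":-0.05,"tz":0,"ax":-0.0044,"ay":0.001,"az":0},{"tx":0.004,"ty":-0.05,"tz":0,"ax":-0.001,"ay":0,"az":0},{"tx":0.003,"ty":-0.03,"tz":0,"ax":0,"ay":0,"az":0},{"tx":0,"ty":0,"tz":0,"ax":0,"ay":0,"az":0},{"tx":0,"ty":0,"tz":0,"ax":0,"ay":0,"az":0}]'; python3 -c "
from h import *
s=ctrl.sense();print(s['position'],s['eef_rot'].round(4),np.abs(s['qvel']).max(),s['moment'])"
```

```text
time: 12.95
position: [614.9, 153.6, 88.6]
eef_rot: [[-0.134, 0.991, 0.001], [0.991, 0.134, 0.005], [0.005, 0.002, -1.0]]
ft_force: [-0.3, 4.2, -2.1]
finger_gap: 9.6
[614.94853096 153.56647057  88.64947203] [[-0.1339  0.991   0.0014]
 [ 0.991   0.1339  0.0053]
 [ 0.005   0.0021 -1.    ]] 0.24494733472492308 [ 0.66199064  0.10919742 -0.00245678]
```

```bash
python3 -m handwheel '[{"tx":-0.004,"ty":-0.05,"tz":0,"ax":-0.005,"ay":0.001,"az":0},{"tx":0.0,"ty":-0.05,"tz":0,"ax":-0.002,"ay":0,"az":0},{"tx":0,"ty":0,"tz":0,"ax":0,"ay":0,"az":0},{"tx":0,"ty":0,"tz":0,"ax":0,"ay":0,"az":0},{"tx":0,"ty":0,"tz":0,"ax":0,"ay":0,"az":0}]'; python3 - <<'E'
from h import *
import pickle
s=ctrl.sense(); im=camera('wrist'); pickle.dump((s,im),open('w6.pkl','wb'))
print(s['position'],s['eef_rot'].round(4),s['ft_force'],np.abs(s['qvel']).max())
crop(im,250,120,390,230,5,'w6c.png')
E
```

```text
time: 13.45
position: [615.5, 146.1, 88.7]
eef_rot: [[-0.134, 0.991, 0.003], [0.991, 0.134, 0.001], [0.0, 0.003, -1.0]]
ft_force: [-1.0, 5.4, -2.0]
finger_gap: 10.0
[615.52400879 146.09953187  88.72113095] [[-1.341e-01  9.910e-01  3.100e-03]
 [ 9.910e-01  1.341e-01  7.000e-04]
 [ 3.000e-04  3.100e-03 -1.000e+00]] [-1.01471064  5.40886513 -1.99913539] 0.4322147555271417
```

View pics/w6c.png

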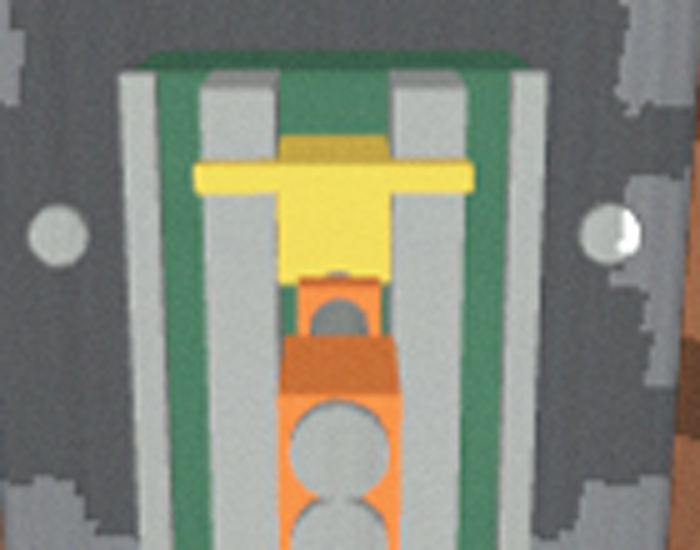

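```bash
python3 - <<'E'
from h import *
import pickle
s,im=pickle.load(open('w6.pkl','rb'))
R=s['eef_rot'];p=s['position']
f=lambda x,y,z: (R.T@(at('wrist',250+(x+.5)/5-.5,120+(y+.5)/5-.5,z,s)-p)).round(2)
z=p[2]-24.5
print('nose',f(277,285,58),f(390,285,58)); print('strip bot',f(299,278,z),f(380,278,z)); print('strip top',f(278,395,z+50),f(401,395,z+50))
for y in (100,250): pass
print('walls',f(201,100,58),f(467,100,58),f(213,540,58),f(459,540,58))
E
```

```text
nose [36.74 -7.38 30.71] [36.71  5.32 30.75]
strip bot [39.04 -4.74 24.5 ] [39.01  4.03 24.52]
strip top [ 41.69  -5.2  -25.5 ] [ 41.66   4.43 -25.47]
walls [ 57.34 -15.33  30.69] [57.27 13.5  30.78] [  5.77 -15.37  30.67] [ 5.68 13.75 30.77]
```

```bash
python3 -m handwheel '[{"tx":0,"ty":-0.045,"tz":0,"ax":-0.002,"ay":0.002,"az":0},{"tx":0.0,"ty":-0.045,"tz":0,"ax":-0.002,"ay":0,"az":0},{"tx":0,"ty":0,"tz":0,"ax":0,"ay":0,"az":0},{"tx":0,"ty":0,"tz":0,"ax":0,"ay":0,"az":0},{"tx":0,"ty":0,"tz":0,"ax":0,"ay":0,"az":0}]'; python3 - <<'E'
from h import *
import pickle
s=ctrl.sense(); im=camera('wrist'); pickle.dump((s,im),open('w7.pkl','wb'))
print(s['position'],s['eef_rot'].round(4),s['ft_force'],np.abs(s['qvel']).max())
crop(im,250,120,390,230,5,'w7c.png')
E
```

```text
time: 14.0
position: [616.2, 140.6, 88.8]
eef_rot: [[-0.134, 0.991, 0.002], [0.991, 0.134, 0.002], [0.002, 0.003, -1.0]]
ft_force: [-0.3, 6.3, -1.1]
finger_gap: 9.4
[616.17712138 140.5622737   88.84602929] [[-0.134   0.991   0.0023]
 [ 0.991   0.134   0.0021]
 [ 0.0017  0.0026 -1.    ]] [-0.30229915  6.31037696 -1.10921887] 0.5545924548160607
```

View pics/w7c.png

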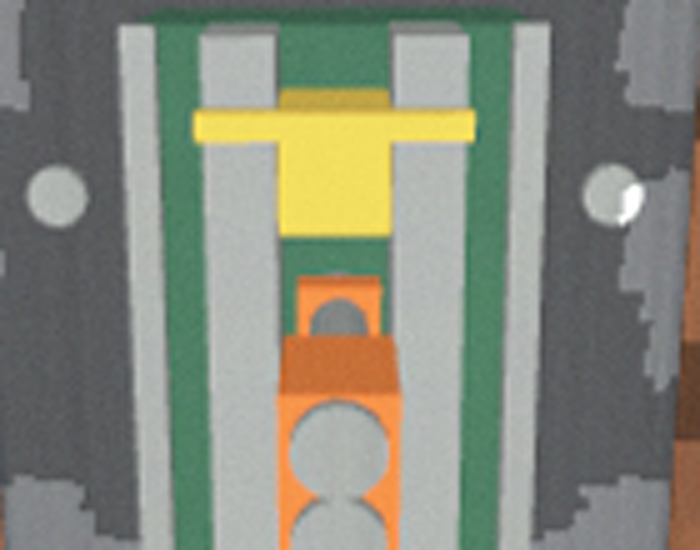

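```bash
python3 -m handwheel '[{"tx":-0.006,"ty":-0.032,"tz":0,"ax":-0.002,"ay":0.002,"az":0.001},{"tx":0.0,"ty":0,"tz":0,"ax":0,"ay":0,"az":0},{"tx":0,"ty":0,"tz":0,"ax":0,"ay":0,"az":0},{"tx":0,"ty":0,"tz":0,"ax":0,"ay":0,"az":0},{"tx":0,"ty":0,"tz":0,"ax":0,"ay":0,"az":0}]'; python3 - <<'E'
from h import *
import pickle
s=ctrl.sense(); im=camera('wrist'); pickle.dump((s,im),open('w8.pkl','wb'))
print(s['position'],s['eef_rot'].round(4),s['ft_force'],np.abs(s['qvel']).max())
crop(im,250,120,390,230,5,'w8c.png')
E
```

```text
time: 14.55
position: [615.7, 141.2, 89.1]
eef_rot: [[-0.136, 0.991, 0.001], [0.991, 0.136, 0.005], [0.005, 0.001, -1.0]]
ft_force: [-0.5, 5.3, -1.5]
finger_gap: 9.9
[615.7180137  141.22548675  89.10586452] [[-1.359e-01  9.907e-01  6.000e-04]
 [ 9.907e-01  1.358e-01  4.800e-03]
 [ 4.700e-03  1.200e-03 -1.000e+00]] [-0.54001554  5.2730604  -1.48103794] 0.5923449236250319
```

View pics/w8c.png

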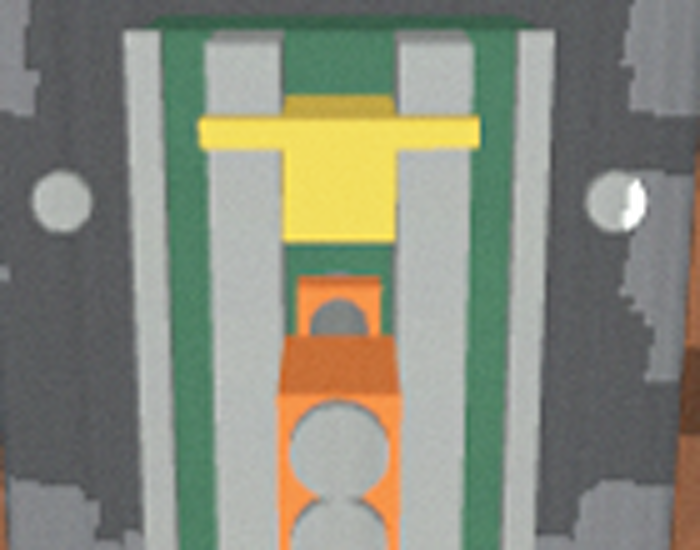

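```bash
python3 -m handwheel '[{"tx":0,"ty":-0.025,"tz":-0.002,"ax":-0.003,"ay":0,"az":0},{"tx":0.0,"ty":-0.016,"tz":0,"ax":-0.002,"ay":0,"az":0},{"tx":0,"ty":-0.008,"tz":0,"ax":-0.001,"ay":0,"az":0},{"tx":0,"ty":-0.007,"tz":0,"ax":-0.001,"ay":0,"az":0},{"tx":0,"ty":-0.007,"tz":0,"ax":-0.001,"ay":0,"az":0}]'; python3 - <<'E'
from h import *
s=ctrl.sense()
print(s['position'],s['eef_rot'].round(4),s['ft_force'],np.abs(s['qvel']).max())
E
```

```text
time: 15.1
position: [616.0, 138.8, 88.9]
eef_rot: [[-0.136, 0.991, 0.002], [0.991, 0.136, -0.001], [-0.001, 0.002, -1.0]]
ft_force: [-1.1, 6.7, -2.0]
finger_gap: 10.0
[615.97112331 138.78440634  88.91127761] [[-0.1358  0.9907  0.0022]
 [ 0.9907  0.1358 -0.001 ]
 [-0.0013  0.002  -1.    ]] [-1.08743944  6.65331084 -1.98336499] 0.3368128687742637
```

```bash
python3 -m handwheel '[{"tx":0,"ty":-0.01,"tz":-0.025,"ax":-0.0005,"ay":0.001,"az":0},{"tx":0.0,"ty":-0.008,"tz":-0.015,"ax":-0.0005,"ay":0,"az":0},{"tx":0,"ty":-0.008,"tz":0,"ax":-0.0005,"ay":0,"az":0},{"tx":0,"ty":-0.008,"tz":0,"ax":-0.0005,"ay":0,"az":0},{"tx":0,"ty":-0.008,"tz":0,"ax":-0.0005,"ay":0,"az":0}]'; python3 - <<'E'
from h import *
import pickle
s=ctrl.sense(); im=camera('wrist'); pickle.dump((s,im),open('w9.pkl','wb'))
print(s['position'],s['eef_rot'].round(4),s['ft_force'],np.abs(s['qvel']).max())
crop(im,250,120,390,230,5,'w9c.png')
E
```

```text
time: 15.6
position: [616.6, 138.5, 85.9]
eef_rot: [[-0.136, 0.991, 0.003], [0.991, 0.136, 0.001], [0.001, 0.003, -1.0]]
ft_force: [0.3, 5.8, -1.7]
finger_gap: 9.3
[616.59086037 138.5468196   85.86898222] [[-1.359e-01  9.907e-01  2.800e-03]
 [ 9.907e-01  1.359e-01  1.300e-03]
 [ 9.000e-04  2.900e-03 -1.000e+00]] [ 0.33880815  5.84249173 -1.71085803] 0.39008785117629496
```

View pics/w9c.png

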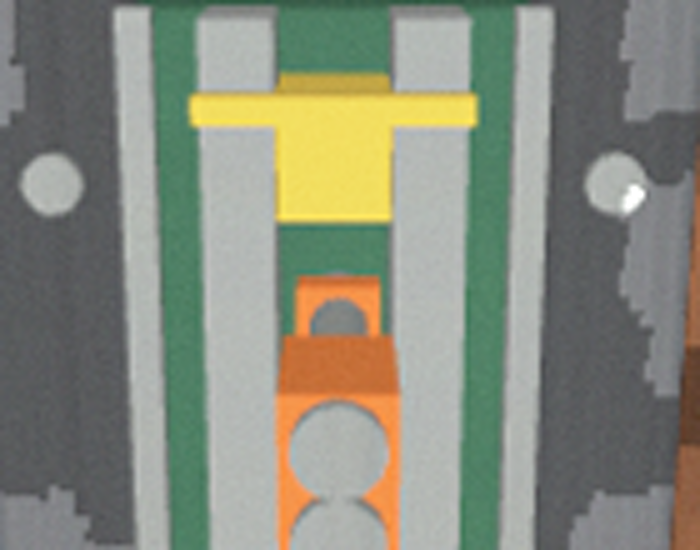

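```bash
python3 -m handwheel '[{"tx":-0.006,"ty":-0.008,"tz":0,"ax":-0.001,"ay":0.002,"az":0},{"tx":-0.001,"ty":-0.008,"tz":-0.025,"ax":-0.0005,"ay":0.0003,"az":0},{"tx":-0.001,"ty":-0.008,"tz":-0.025,"ax":-0.0005,"ay":0.0003,"az":0},{"tx":-0.001,"ty":-0.008,"tz":-0.01,"ax":-0.0005,"ay":0.0003,"az":0},{"tx":-0.001,"ty":-0.008,"tz":0,"ax":-0.0005,"ay":0.0003,"az":0}]'; python3 - <<'E'
from h import *
import pickle
s=ctrl.sense(); im=camera('wrist'); pickle.dump((s,im),open('w10.pkl','wb'))
print(s['position'],s['eef_rot'].round(4),s['ft_force'],s['moment'])
crop(im,250,120,390,230,5,'w10c.png')
E
```

```text
time: 16.15
position: [617.4, 138.6, 81.5]
eef_rot: [[-0.136, 0.991, 0.003], [0.991, 0.136, 0.003], [0.003, 0.003, -1.0]]
ft_force: [-0.3, 6.5, -3.8]
finger_gap: 9.5
[617.35464401 138.62545549  81.53998686] [[-0.1362  0.9907  0.0027]
 [ 0.9907  0.1361  0.0029]
 [ 0.0025  0.003  -1.    ]] [-0.34257881  6.52932184 -3.76681304] [1.0579625  0.17121956 0.00795409]
```

View pics/w10c.png

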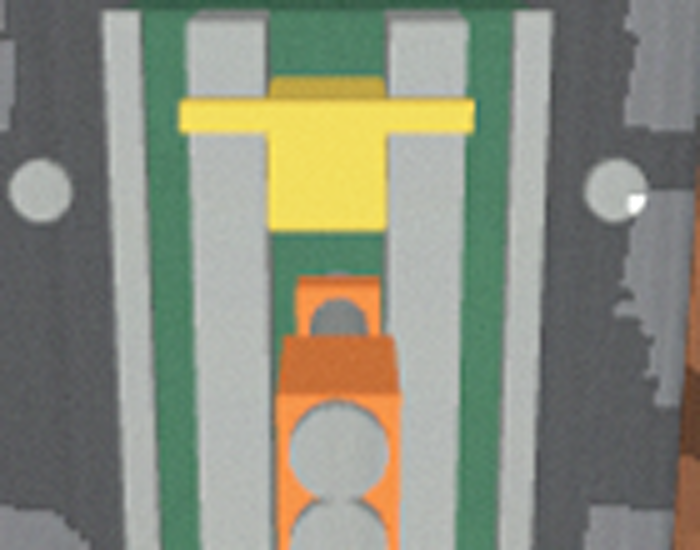

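```bash
python3 -m handwheel '[{"tx":-0.012,"ty":-0.008,"tz":0.01,"ax":-0.002,"ay":0.002,"az":0},{"tx":-0.002,"ty":-0.007,"tz":0,"ax":-0.001,"ay":0.0003,"az":0},{"tx":-0.002,"ty":-0.007,"tz":0,"ax":-0.0005,"ay":0.0003,"az":0},{"tx":-0.002,"ty":-0.007,"tz":0,"ax":-0.0005,"ay":0.0003,"az":0},{"tx":-0.002,"ty":-0.007,"tz":0,"ax":-0.0005,"ay":0.0003,"az":0}]'; python3 - <<'E'
from h import *
s=ctrl.sense()
print(s['position'],s['eef_rot'].round(4),s['ft_force'],s['moment'])
E
```

```text
time: 16.7
position: [615.8, 138.9, 82.6]
eef_rot: [[-0.137, 0.991, 0.001], [0.991, 0.137, 0.002], [0.002, 0.001, -1.0]]
ft_force: [0.9, 5.7, -3.2]
finger_gap: 9.7
[615.80712208 138.86771428  82.62045239] [[-1.366e-01  9.906e-01  5.000e-04]
 [ 9.906e-01  1.366e-01  1.700e-03]
 [ 1.700e-03  8.000e-04 -1.000e+00]] [ 0.91082244  5.70973665 -3.15088057] [ 0.97243891 -0.05655207  0.08045825]
```

```bash
python3 -m handwheel '[{"tx":0.0,"ty":-0.008,"tz":-0.02,"ax":-0.0015,"ay":0.0005,"az":-0.001},{"tx":-0.002,"ty":-0.007,"tz":-0.02,"ax":-0.0005,"ay":0.0003,"az":0},{"tx":-0.002,"ty":-0.007,"tz":-0.02,"ax":-0.0005,"ay":0.0003,"az":0},{"tx":-0.002,"ty":-0.007,"tz":0,"ax":-0.0005,"ay":0.0003,"az":0},{"tx":-0.002,"ty":-0.007,"tz":0,"ax":-0.0005,"ay":0.0003,"az":0}]'; python3 - <<'E'
from h import *
import pickle
s=ctrl.sense(); im=camera('wrist'); pickle.dump((s,im),open('w11.pkl','wb'))
print(s['position'],s['eef_rot'].round(4),s['ft_force'],s['moment'])
crop(im,250,120,390,230,5,'w11c.png')
E
```

```text
time: 17.2
position: [616.6, 139.2, 78.1]
eef_rot: [[-0.135, 0.991, 0.002], [0.991, 0.135, 0.002], [0.002, 0.003, -1.0]]
ft_force: [0.4, 6.6, -4.2]
finger_gap: 9.8
[616.57043505 139.24968538  78.11923158] [[-0.1353  0.9908  0.0023]
 [ 0.9908  0.1353  0.0022]
 [ 0.0018  0.0026 -1.    ]] [ 0.44803589  6.56458131 -4.18890536] [ 1.02393361 -0.0089659   0.13385405]
```

View pics/w11c.png

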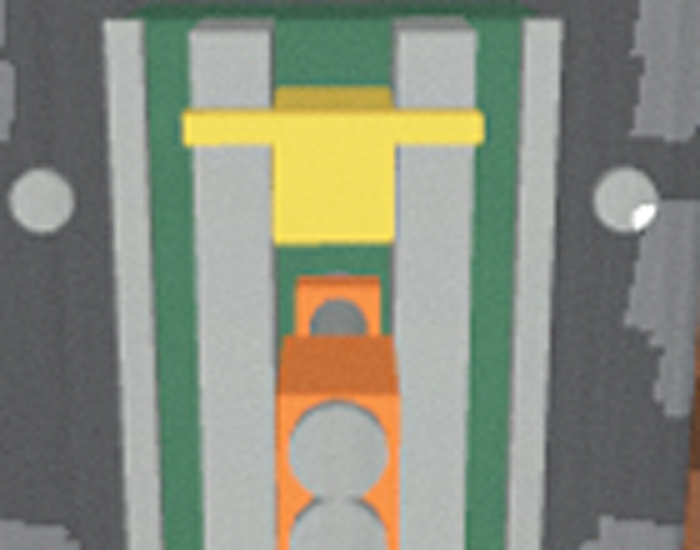

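```bash
python3 -m handwheel '[{"tx":-0.007,"ty":-0.018,"tz":-0.015,"ax":-0.0025,"ay":0.0017,"az":0},{"tx":-0.003,"ty":-0.01,"tz":-0.02,"ax":-0.0008,"ay":0.0005,"az":0},{"tx":-0.003,"ty":-0.009,"tz":-0.02,"ax":-0.0008,"ay":0.0005,"az":0},{"tx":-0.003,"ty":-0.009,"tz":-0.015,"ax":-0.0008,"ay":0.0005,"az":0},{"tx":-0.003,"ty":-0.008,"tz":0,"ax":-0.0008,"ay":0.0003,"az":0}]'; python3 - <<'E'
from h import *
import pickle
s=ctrl.sense(); im=camera('wrist'); pickle.dump((s,im),open('w12.pkl','wb'))
print(s['position'],s['eef_rot'].round(4),s['ft_force'],s['moment'])
crop(im,250,120,390,230,5,'w12c.png')
E
```

```text
time: 17.75
position: [617.1, 138.0, 73.8]
eef_rot: [[-0.135, 0.991, 0.004], [0.991, 0.135, 0.0], [-0.0, 0.004, -1.0]]
ft_force: [0.3, 6.6, -5.0]
finger_gap: 10.1
[617.12216356 137.98304201  73.79915329] [[-1.355e-01  9.908e-01  3.600e-03]
 [ 9.908e-01  1.355e-01  0.000e+00]
 [-5.000e-04  3.600e-03 -1.000e+00]] [ 0.27543694  6.62978031 -4.95857687] [ 1.03463587 -0.06854851  0.11124069]
```

View pics/w12c.png

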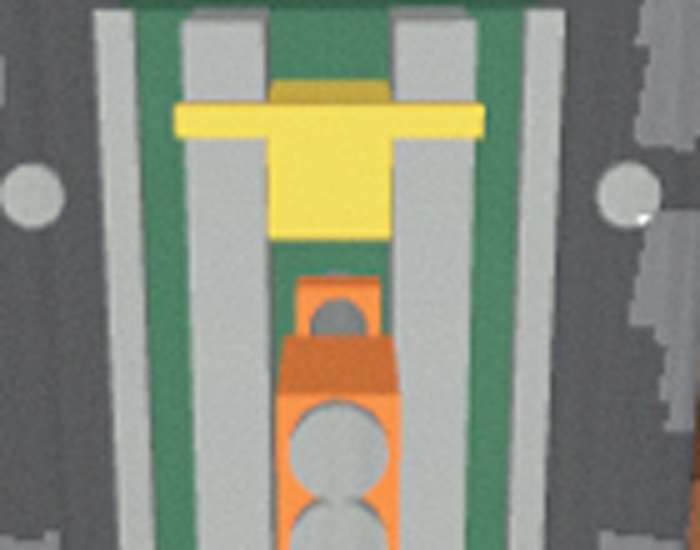

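```bash
python3 -m handwheel '[{"tx":-0.012,"ty":-0.009,"tz":-0.01,"ax":-0.001,"ay":0.0026,"az":0},{"tx":-0.006,"ty":-0.009,"tz":-0.015,"ax":-0.0008,"ay":0.001,"az":0},{"tx":-0.005,"ty":-0.009,"tz":-0.02,"ax":-0.0008,"ay":0.001,"az":0},{"tx":-0.005,"ty":-0.009,"tz":-0.015,"ax":-0.0008,"ay":0.001,"az":0},{"tx":-0.004,"ty":-0.008,"tz":0,"ax":-0.0008,"ay":0.0005,"az":0}]'; python3 - <<'E'
from h import *
s=ctrl.sense()
print(s['position'],s['eef_rot'].round(4),s['ft_force'],s['moment'])
E
```

```text
time: 18.3
position: [617.0, 137.9, 71.0]
eef_rot: [[-0.136, 0.991, 0.003], [0.991, 0.136, 0.0], [-0.0, 0.003, -1.0]]
ft_force: [1.3, 6.3, -4.8]
finger_gap: 9.7
[616.96918956 137.90401645  71.03037265] [[-1.359e-01  9.907e-01  2.700e-03]
 [ 9.907e-01  1.359e-01  2.000e-04]
 [-2.000e-04  2.700e-03 -1.000e+00]] [ 1.25344788  6.30551284 -4.77303596] [ 1.08109743 -0.02089843  0.03186423]
```

```bash
python3 -m handwheel '[{"tx":-0.008,"ty":-0.008,"tz":0,"ax":-0.001,"ay":0.0015,"az":0},{"tx":-0.006,"ty":-0.008,"tz":-0.015,"ax":-0.0008,"ay":0.001,"az":0},{"tx":-0.005,"ty":-0.008,"tz":-0.015,"ax":-0.0008,"ay":0.001,"az":0},{"tx":-0.005,"ty":-0.008,"tz":-0.01,"ax":-0.0008,"ay":0.001,"az":0},{"tx":-0.004,"ty":-0.008,"tz":0,"ax":-0.0008,"ay":0.0005,"az":0}]'; python3 - <<'E'
from h import *
import pickle
s=ctrl.sense(); im=camera('wrist'); pickle.dump((s,im),open('w13.pkl','wb'))
print(s['position'],s['eef_rot'].round(4),s['ft_force'],s['moment'])
crop(im,250,120,390,230,5,'w13c.png')
E
```

```text
time: 18.8
position: [616.4, 138.0, 69.5]
eef_rot: [[-0.136, 0.991, 0.002], [0.991, 0.136, -0.0], [-0.0, 0.002, -1.0]]
ft_force: [0.3, 6.5, -3.8]
finger_gap: 10.1
[616.42762882 138.04048357  69.50038338] [[-1.364e-01  9.907e-01  1.600e-03]
 [ 9.907e-01  1.364e-01 -2.000e-04]
 [-4.000e-04  1.600e-03 -1.000e+00]] [ 0.31859406  6.51412164 -3.8169441 ] [ 1.04711199 -0.00540438  0.09145901]
```

View pics/w13c.png

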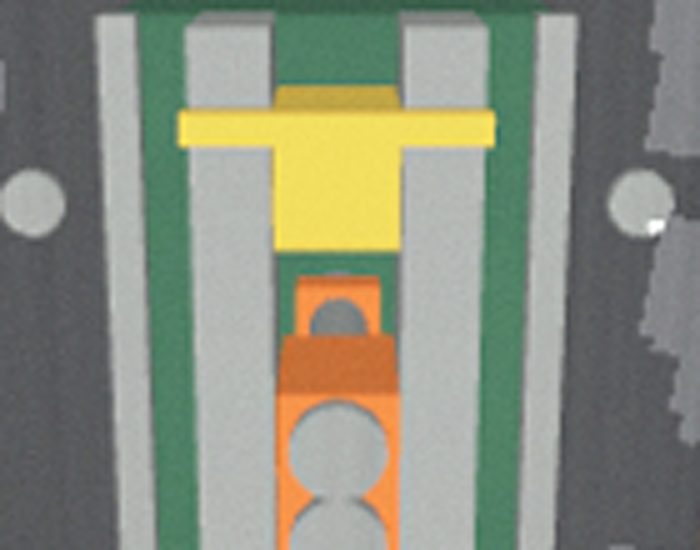

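```bash
python3 -m handwheel '[{"tx":-0.004,"ty":-0.008,"tz":-0.02,"ax":-0.0005,"ay":0.0015,"az":0},{"tx":-0.004,"ty":-0.008,"tz":-0.02,"ax":-0.0005,"ay":0.001,"az":0},{"tx":-0.004,"ty":-0.008,"tz":-0.015,"ax":-0.0005,"ay":0.001,"az":0},{"tx":-0.004,"ty":-0.008,"tz":-0.008,"ax":-0.0005,"ay":0.001,"az":0},{"tx":-0.003,"ty":-0.008,"tz":0,"ax":-0.0005,"ay":0.0005,"az":0}]'; python3 - <<'E'
from h import *
s=ctrl.sense()
print(s['position'],s['eef_rot'].round(4),s['ft_force'],s['moment'])
E
```

```text
time: 19.35
position: [616.7, 138.2, 65.9]
eef_rot: [[-0.137, 0.991, -0.0], [0.991, 0.137, 0.002], [0.002, 0.0, -1.0]]
ft_force: [0.9, 6.1, -3.9]
finger_gap: 9.9
[616.69130445 138.17932681  65.86548374] [[-1.368e-01  9.906e-01 -2.000e-04]
 [ 9.906e-01  1.368e-01  2.100e-03]
 [ 2.100e-03  1.000e-04 -1.000e+00]] [ 0.91592743  6.13152971 -3.85364801] [ 0.97823273 -0.03024642  0.08224925]
```

```bash
python3 -m handwheel '[{"tx":-0.006,"ty":-0.008,"tz":-0.015,"ax":-0.0015,"ay":0,"az":-0.001},{"tx":-0.004,"ty":-0.008,"tz":-0.012,"ax":-0.0005,"ay":0.0005,"az":0},{"tx":-0.004,"ty":-0.008,"tz":-0.008,"ax":-0.0005,"ay":0.0005,"az":0},{"tx":-0.004,"ty":-0.008,"tz":0,"ax":-0.0005,"ay":0.0005,"az":0},{"tx":-0.003,"ty":-0.008,"tz":0,"ax":-0.0005,"ay":0.0005,"az":0}]'; python3 - <<'E'
from h import *
import pickle
s=ctrl.sense(); im=camera('wrist'); pickle.dump((s,im),open('w14.pkl','wb'))
print(s['position'],s['eef_rot'].round(4),s['ft_force'],s['moment'])
crop(im,250,120,390,230,5,'w14c.png')
E
```

```text
time: 19.85
position: [616.4, 138.1, 64.7]
eef_rot: [[-0.136, 0.991, 0.002], [0.991, 0.136, 0.002], [0.002, 0.003, -1.0]]
ft_force: [0.8, 6.6, -3.8]
finger_gap: 9.4
[616.43338943 138.12889243  64.74838177] [[-0.1358  0.9907  0.0023]
 [ 0.9907  0.1357  0.0023]
 [ 0.002   0.0026 -1.    ]] [ 0.83950273  6.59091594 -3.76850229] [ 0.99584764 -0.08033639  0.04776205]
```

View pics/w14c.png

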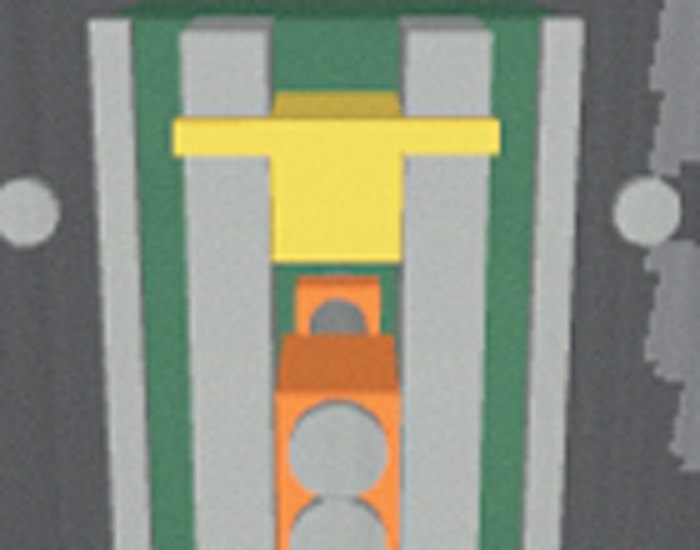

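```bash
python3 -m handwheel '[{"tx":-0.005,"ty":-0.008,"tz":-0.012,"ax":-0.0015,"ay":0.0015,"az":0},{"tx":-0.004,"ty":-0.008,"tz":-0.01,"ax":-0.0005,"ay":0.0005,"az":0},{"tx":-0.004,"ty":-0.008,"tz":-0.008,"ax":-0.0005,"ay":0.0005,"az":0},{"tx":-0.004,"ty":-0.008,"tz":-0.005,"ax":-0.0005,"ay":0.0005,"az":0},{"tx":-0.003,"ty":-0.008,"tz":0,"ax":-0.0005,"ay":0.0005,"az":0}]'; python3 - <<'E'
from h import *
s=ctrl.sense()
print(s['position'],s['eef_rot'].round(4),s['ft_force'],s['moment'])
E
```

```text
time: 20.4
position: [616.4, 138.0, 64.6]
eef_rot: [[-0.136, 0.991, 0.002], [0.991, 0.136, 0.003], [0.002, 0.003, -1.0]]
ft_force: [0.6, 6.3, -4.6]
finger_gap: 9.7
[616.42332149 138.02816677  64.648935  ] [[-0.1363  0.9907  0.0024]
 [ 0.9907  0.1363  0.0025]
 [ 0.0022  0.0027 -1.    ]] [ 0.61022229  6.32138096 -4.60669558] [ 1.00970625 -0.10330244  0.08096016]
```

```bash
python3 -m handwheel '[{"tx":-0.005,"ty":-0.008,"tz":-0.01,"ax":-0.0015,"ay":0.0015,"az":0},{"tx":-0.004,"ty":-0.008,"tz":-0.01,"ax":-0.0005,"ay":0.0005,"az":0},{"tx":-0.004,"ty":-0.008,"tz":-0.01,"ax":-0.0005,"ay":0.0005,"az":0},{"tx":-0.004,"ty":-0.008,"tz":-0.01,"ax":-0.0005,"ay":0.0005,"az":0},{"tx":-0.003,"ty":-0.008,"tz":-0.012,"ax":-0.0005,"ay":0.0005,"az":0}]'; python3 - <<'E'
from h import *
s=ctrl.sense()
print(s['position'],s['eef_rot'].round(4),s['ft_force'],s['moment'])
E
```

```text
time: 20.9
position: [616.6, 138.1, 64.4]
eef_rot: [[-0.137, 0.991, 0.002], [0.991, 0.137, 0.003], [0.002, 0.003, -1.0]]
ft_force: [-3.6, 5.3, 6.1]
finger_gap: 9.7
[616.56419915 138.0506686   64.39365962] [[-0.1368  0.9906  0.0024]
 [ 0.9906  0.1368  0.0027]
 [ 0.0024  0.0027 -1.    ]] [-3.64143945  5.32851864  6.05152079] [ 0.87241548  0.64894659 -0.04218493]
```

```bash
python3 -m handwheel '[{"tx":-0.003,"ty":0,"tz":0,"ax":-0.0005,"ay":0.0005,"az":0},{"tx":-0.003,"ty":0,"tz":0,"ax":-0.0005,"ay":0.0005,"az":0},{"tx":-0.003,"ty":0,"tz":0,"ax":-0.0005,"ay":0.0005,"az":0},{"tx":-0.003,"ty":0,"tz":0,"ax":-0.0005,"ay":0.0005,"az":0},{"tx":-0.003,"ty":0,"tz":0,"ax":-0.0005,"ay":0.0005,"az":0}]'; python3 - <<'E'
from h import *
s=ctrl.sense()
print(s['position'],s['eef_rot'].round(4),s['ft_force'],s['moment'])
E
```

```text
time: 21.4
position: [615.7, 141.6, 64.8]
eef_rot: [[-0.138, 0.99, 0.002], [0.99, 0.138, 0.003], [0.002, 0.002, -1.0]]
ft_force: [-0.3, 5.9, -2.3]
finger_gap: 9.9
[615.71171858 141.6191215   64.78428484] [[-0.1379  0.9904  0.0016]
 [ 0.9904  0.1379  0.0026]
 [ 0.0023  0.002  -1.    ]] [-0.31884655  5.90776852 -2.31408485] [ 0.81597482  0.0113746  -0.01540495]
```

```bash
python3 -m handwheel '[{"tx":0,"ty":0.003,"tz":-0.006,"ax":0,"ay":0,"az":0},{"tx":0,"ty":0.003,"tz":-0.006,"ax":0,"ay":0,"az":0},{"tx":0,"ty":0.002,"tz":-0.006,"ax":0,"ay":0,"az":0},{"tx":0,"ty":0,"tz":-0.006,"ax":0,"ay":0,"az":0},{"tx":0,"ty":0,"tz":-0.006,"ax":0,"ay":0,"az":0}]'; python3 - <<'E'
from h import *
import pickle
s=ctrl.sense(); im=camera('wrist'); pickle.dump((s,im),open('w15.pkl','wb'))
print(s['position'],s['eef_rot'].round(4),s['ft_force'],s['moment'])
crop(im,250,120,390,230,5,'w15c.png')
E
```

```text
time: 21.9
position: [616.0, 142.4, 64.4]
eef_rot: [[-0.139, 0.99, 0.002], [0.99, 0.139, 0.001], [0.001, 0.002, -1.0]]
ft_force: [-3.6, 3.6, 6.2]
finger_gap: 10.2
[615.99715988 142.37911563  64.41769571] [[-1.387e-01  9.903e-01  1.800e-03]
 [ 9.903e-01  1.387e-01  1.100e-03]
 [ 9.000e-04  2.000e-03 -1.000e+00]] [-3.60175673  3.57034996  6.16487292] [ 0.38035742  0.64979042 -0.07048895]
```

View pics/w15c.png

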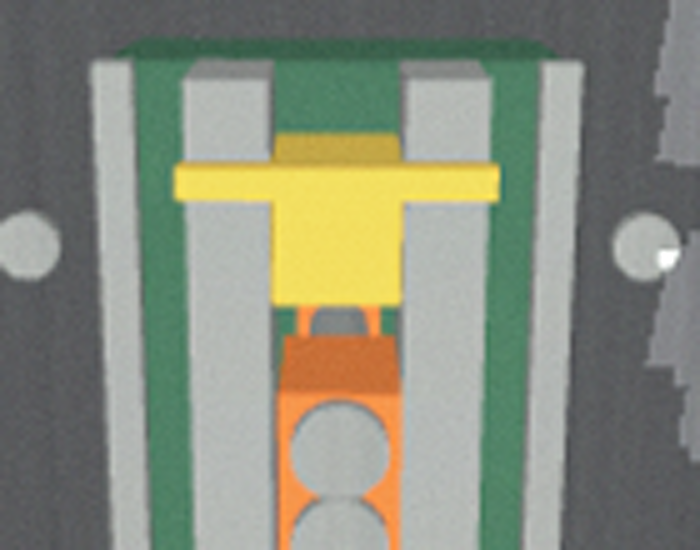

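```bash
python3 -m handwheel '[{"tx":0,"ty":0,"tz":0,"ax":0,"ay":0,"az":0},{"tx":0,"ty":0,"tz":0,"ax":0,"ay":0,"az":0},{"tx":0,"ty":0,"tz":0,"ax":0,"ay":0,"az":0},{"tx":0,"ty":0,"tz":0,"ax":0,"ay":0,"az":0},{"tx":0,"ty":0,"tz":0,"ax":0,"ay":0,"az":0}]' -0.35; python3 - <<'E'
from h import *
import pickle
s=ctrl.sense(); im=camera('wrist'); pickle.dump((s,im),open('w16.pkl','wb'))
print(s['position'],s['eef_rot'].round(4),s['ft_force'],s['moment'],s['finger_gap'])
crop(im,240,120,400,240,5,'w16c.png')
E
```

```text
time: 22.45
position: [617.2, 140.0, 64.0]
eef_rot: [[-0.139, 0.99, 0.004], [0.99, 0.139, -0.002], [-0.002, 0.004, -1.0]]
ft_force: [0.0, 0.2, 0.4]
finger_gap: 28.9
[617.15638417 139.99352554  63.95783336] [[-0.139   0.9903  0.0042]
 [ 0.9903  0.139  -0.0019]
 [-0.0024  0.0039 -1.    ]] [0.04210194 0.23178619 0.4449032 ] [-0.02882324  0.05999072  0.00690603] 28.921869839075924
```

View pics/w16c.png

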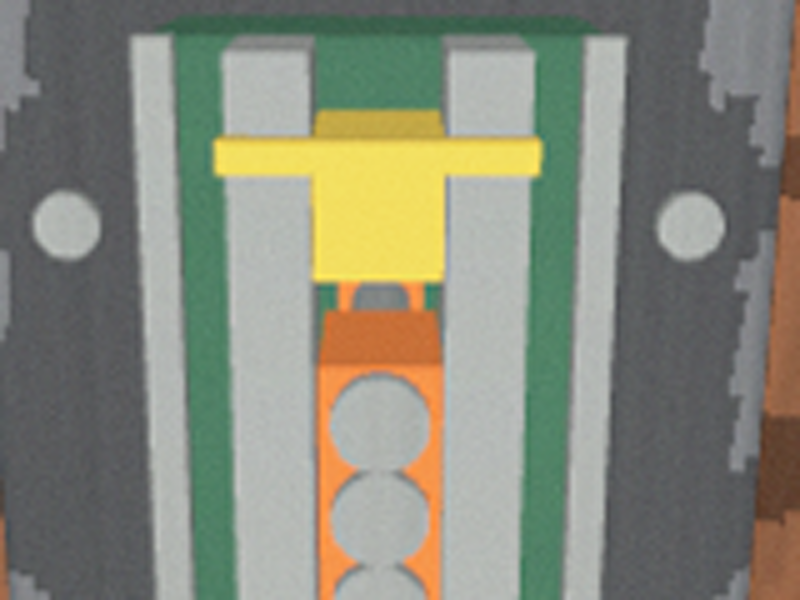

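```bash
python3 -m handwheel '[{"tx":-0.005,"ty":0,"tz":0.05,"ax":0.001,"ay":0.0027,"az":0},{"tx":0,"ty":0,"tz":0.12,"ax":0,"ay":0,"az":0},{"tx":0,"ty":0,"tz":0.3,"ax":0,"ay":0,"az":0},{"tx":0,"ty":0,"tz":0.3,"ax":0,"ay":0,"az":0},{"tx":0,"ty":0,"tz":0.25,"ax":0,"ay":0,"az":0}]'; python3 -m handwheel '[{"tx":0,"ty":-0.2,"tz":0,"ax":0,"ay":0,"az":0},{"tx":0.05,"ty":-0.2,"tz":0,"ax":0,"ay":0,"az":0},{"tx":0,"ty":-0.1,"tz":0,"ax":0,"ay":0,"az":0},{"tx":0,"ty":0,"tz":0,"ax":0,"ay":0,"az":0},{"tx":0,"ty":0,"tz":0,"ax":0,"ay":0,"az":0}]'; python3 - <<'E'
from h import *
import pickle
s=ctrl.sense(); im=camera('wrist'); pickle.dump((s,im),open('w17.pkl','wb'))
print(s['position'],s['eef_rot'].round(4),s['ft_force'])
cv2.imwrite('pics/w17.png',im[:,:,::-1]); crop(im,250,60,400,300,2.5,'w17c.png')
E
```

```text
time: 23.0
position: [611.5, 138.9, 186.8]
eef_rot: [[-0.139, 0.99, -0.012], [0.99, 0.139, -0.002], [-0.001, -0.012, -1.0]]
ft_force: [0.6, 0.5, 0.0]
finger_gap: 28.8
time: 23.5
position: [623.0, 79.2, 201.7]
eef_rot: [[-0.14, 0.99, 0.008], [0.99, 0.14, 0.001], [0.0, 0.008, -1.0]]
ft_force: [0.1, -0.4, -0.2]
finger_gap: 28.6
[623.01645406  79.2113452  201.69635526] [[-0.14    0.9901  0.0076]
 [ 0.9902  0.14    0.0011]
 [ 0.      0.0076 -1.    ]] [ 0.07215446 -0.37454804 -0.16822958]
```

View pics/w17.png

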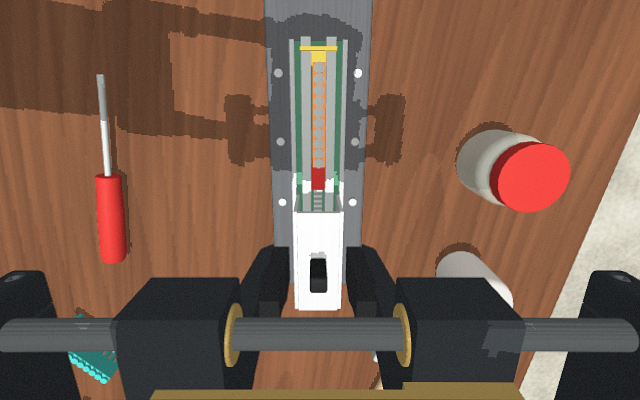

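View pics/w17c.png

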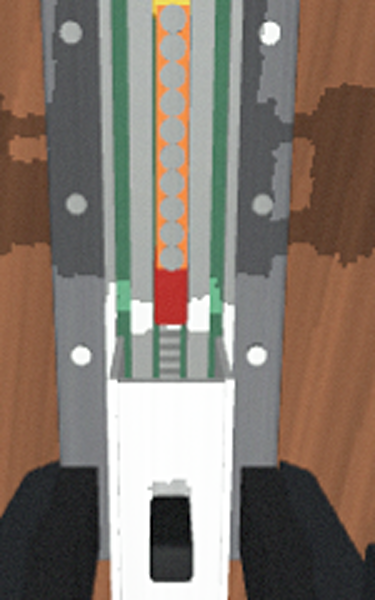

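```bash
python3 - <<'E'
from h import *
import pickle
s,im=pickle.load(open('w17.pkl','rb'))
crop(im,290,240,350,320,7,'w17d.png')
print(at('wrist',318.8,284.8,132,s))
E
```

```text
[632.20523409  21.72329702 132.        ]
```

View pics/w17d.png

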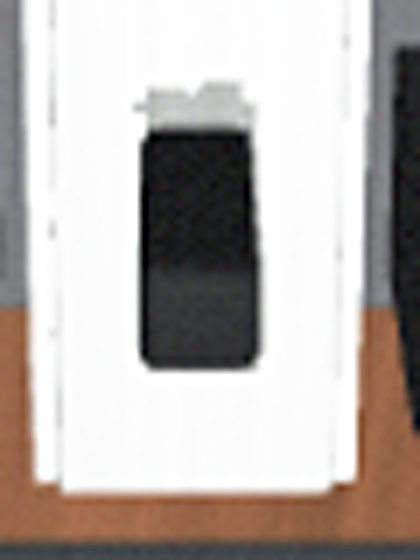

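```bash
python3 -m handwheel '[{"tx":0.05,"ty":-0.3,"tz":0,"ax":0,"ay":0.004,"az":-0.004},{"tx":0.05,"ty":-0.3,"tz":0,"ax":0,"ay":0,"az":0},{"tx":0,"ty":-0.1,"tz":0,"ax":0,"ay":0,"az":0},{"tx":0,"ty":0,"tz":0,"ax":0,"ay":0,"az":0},{"tx":0,"ty":0,"tz":0,"ax":0,"ay":0,"az":0}]' -1; python3 - <<'E'
from h import *
import pickle
s=ctrl.sense(); im=camera('wrist'); pickle.dump((s,im),open('w18.pkl','wb'))
print(s['position'],s['eef_rot'].round(4),s['ft_force'],s['finger_gap'])
cv2.imwrite('pics/w18.png',im[:,:,::-1])
E
```

```text
time: 24.05
position: [633.2, -1.1, 199.1]
eef_rot: [[-0.139, 0.99, -0.004], [0.99, 0.139, 0.004], [0.005, -0.004, -1.0]]
ft_force: [0.3, 0.0, -0.4]
finger_gap: 0.5
[633.21060134  -1.09093976 199.08739303] [[-0.1389  0.9903 -0.0042]
 [ 0.9903  0.139   0.0041]
 [ 0.0047 -0.0036 -1.    ]] [ 0.25921487  0.04214999 -0.43953766] 0.5404126459124362
```

View pics/w18.png

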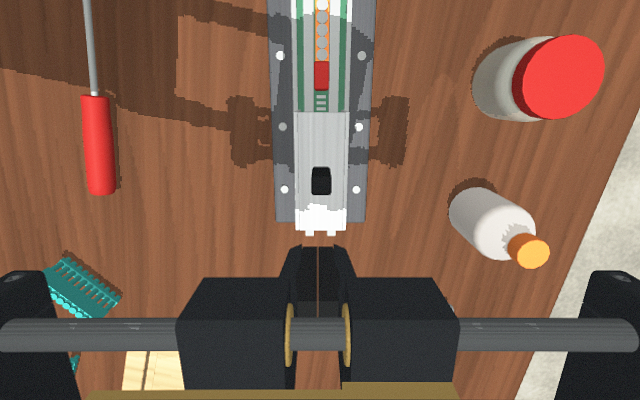

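```bash
python3 -m handwheel '[{"tx":0,"ty":-0.04,"tz":-0.1,"ax":-0.002,"ay":-0.001,"az":-0.002},{"tx":0,"ty":0,"tz":-0.2,"ax":0,"ay":0.001,"az":0},{"tx":0,"ty":0,"tz":-0.2,"ax":0,"ay":0.001,"az":0},{"tx":0,"ty":0,"tz":-0.1,"ax":0,"ay":0.001,"az":0},{"tx":0,"ty":0,"tz":0,"ax":0,"ay":0,"az":0}]'; python3 -m handwheel '[{"tx":0,"ty":0,"tz":0,"ax":0,"ay":0,"az":0},{"tx":0,"ty":0,"tz":0,"ax":0,"ay":0,"az":0},{"tx":0,"ty":0,"tz":0,"ax":0,"ay":0,"az":0},{"tx":0,"ty":0,"tz":0,"ax":0,"ay":0,"az":0},{"tx":0,"ty":0,"tz":0,"ax":0,"ay":0,"az":0}]'; python3 -c "
from h import *
s=ctrl.sense();print(s['position'],s['eef_rot'].round(4),s['ft_force'])"
```

```text
time: 24.6
position: [632.0, -1.0, 123.0]
eef_rot: [[-0.141, 0.99, -0.007], [0.99, 0.141, 0.001], [0.002, -0.007, -1.0]]
ft_force: [-1.0, -0.2, 0.1]
finger_gap: 0.3
time: 25.1
position: [634.1, -0.3, 126.2]
eef_rot: [[-0.142, 0.99, -0.002], [0.99, 0.142, 0.001], [0.002, -0.002, -1.0]]
ft_force: [-0.3, -0.6, -1.0]
finger_gap: 0.1
[ 6.34077798e+02 -3.32464271e-01  1.26194010e+02] [[-0.1424  0.9898 -0.0023]
 [ 0.9898  0.1424  0.0012]
 [ 0.0015 -0.0021 -1.    ]] [-0.33321802 -0.61944995 -0.95545465]
```

```bash
python3 -m handwheel '[{"tx":0.008,"ty":-0.02,"tz":-0.05,"ax":0,"ay":0,"az":-0.005},{"tx":0,"ty":0,"tz":-0.08,"ax":0,"ay":0,"az":0},{"tx":0,"ty":0,"tz":-0.04,"ax":0,"ay":0,"az":0},{"tx":0,"ty":0,"tz":0,"ax":0,"ay":0,"az":0},{"tx":0,"ty":0,"tz":0,"ax":0,"ay":0,"az":0}]'; python3 -c "
from h import *
s=ctrl.sense();print(s['position'],s['eef_rot'].round(4),s['ft_force'])"
```

```text
time: 25.6
position: [635.3, -3.3, 104.4]
eef_rot: [[-0.133, 0.991, -0.001], [0.991, 0.133, 0.001], [0.001, -0.001, -1.0]]
ft_force: [1.3, 0.5, 0.2]
finger_gap: 0.6
[635.31186209  -3.30284726 104.37601079] [[-0.1334  0.9911 -0.0015]
 [ 0.9911  0.1334  0.0012]
 [ 0.0013 -0.0013 -1.    ]] [1.29990927 0.45564022 0.1711022 ]
```

```bash
python3 -m handwheel '[{"tx":-0.008,"ty":0.06,"tz":0.02,"ax":0,"ay":0,"az":0},{"tx":-0.013,"ty":0.1,"tz":0,"ax":0,"ay":0,"az":0},{"tx":-0.016,"ty":0.12,"tz":0,"ax":0,"ay":0,"az":0},{"tx":-0.016,"ty":0.12,"tz":0,"ax":0,"ay":0,"az":0},{"tx":-0.016,"ty":0.12,"tz":0,"ax":0,"ay":0,"az":0}]'; python3 -c "
from h import *
s=ctrl.sense();print(s['position'],s['eef_rot'].round(4),s['ft_force'])"
```

```text
time: 26.1
position: [626.7, 57.4, 106.8]
eef_rot: [[-0.132, 0.991, -0.001], [0.991, 0.132, -0.007], [-0.007, -0.002, -1.0]]
ft_force: [0.3, -4.7, -2.5]
finger_gap: 0.2
[626.74217697  57.36385203 106.80191322] [[-1.323e-01  9.912e-01 -9.000e-04]
 [ 9.912e-01  1.323e-01 -6.700e-03]
 [-6.500e-03 -1.800e-03 -1.000e+00]] [ 0.25568107 -4.7292674  -2.46494007]
```

```bash
python3 -m handwheel '[{"tx":-0.013,"ty":0.1,"tz":0,"ax":0.003,"ay":0,"az":0},{"tx":-0.013,"ty":0.1,"tz":0,"ax":0.001,"ay":0,"az":0},{"tx":-0.01,"ty":0.08,"tz":0,"ax":0.001,"ay":0,"az":0},{"tx":-0.006,"ty":0.05,"tz":0,"ax":0,"ay":0,"az":0},{"tx":-0.004,"ty":0.03,"tz":0,"ax":0,"ay":0,"az":0}]'; python3 - <<'E'
from h import *
import pickle
s=ctrl.sense(); im=camera('wrist'); pickle.dump((s,im),open('w19.pkl','wb'))
print(s['position'],s['eef_rot'].round(4),s['ft_force'])
cv2.imwrite('pics/w19.png',im[:,:,::-1])
E
```

```text
time: 26.6
position: [620.4, 103.8, 106.7]
eef_rot: [[-0.136, 0.991, -0.0], [0.991, 0.136, -0.002], [-0.002, -0.0, -1.0]]
ft_force: [1.2, -3.6, -1.9]
finger_gap: 0.4
[620.4071364  103.75556548 106.7194493 ] [[-1.359e-01  9.907e-01 -1.000e-04]
 [ 9.907e-01  1.359e-01 -2.400e-03]
 [-2.400e-03 -4.000e-04 -1.000e+00]] [ 1.21836379 -3.57064035 -1.91600493]
```

View pics/w19.png

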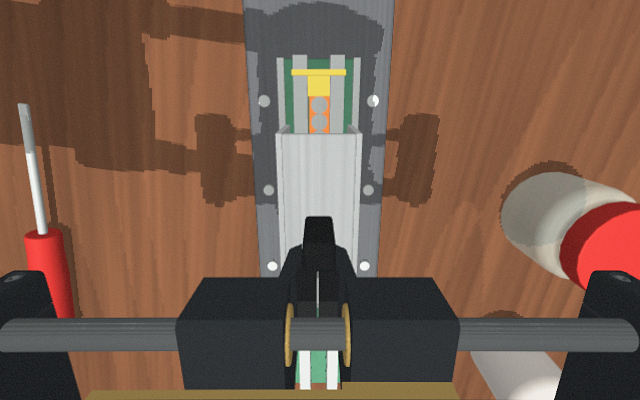

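```bash
python3 - <<'E'
from h import *
import pickle
s,im=pickle.load(open('w19.pkl','rb'))
a=at('wrist',318,133.5,98,s);n=at('wrist',318,96,58,s)
u=np.array([.134,-.991,0]);print(a,n,(a-n)@u)
print((a-np.array([611.4,170.8,98]))@u)
E
python3 -m handwheel '[{"tx":-0.006,"ty":0.04,"tz":0,"ax":0.001,"ay":0,"az":0},{"tx":-0.006,"ty":0.03,"tz":0,"ax":0.001,"ay":0,"az":0},{"tx":-0.003,"ty":0.025,"tz":0,"ax":0.001,"ay":0,"az":0},{"tx":-0.003,"ty":0.02,"tz":0,"ax":0.001,"ay":0,"az":0},{"tx":-0.003,"ty":0.02,"tz":0,"ax":0.001,"ay":0,"az":0}]'; python3 -c "
from h import *
s=ctrl.sense();print(s['position'],s['eef_rot'].round(4),s['ft_force'])"
```

```text
[611.75463375 166.13752553  98.        ] [609.58252538 182.6292659   58.        ] 16.634377223297275
4.6680331204366405
time: 27.15
position: [618.5, 117.2, 106.8]
eef_rot: [[-0.137, 0.991, 0.001], [0.991, 0.137, -0.0], [-0.0, 0.001, -1.0]]
ft_force: [2.6, -14.5, -0.9]
finger_gap: 0.4
[618.52395941 117.24491059 106.75529332] [[-1.367e-01  9.906e-01  1.100e-03]
 [ 9.906e-01  1.367e-01 -3.000e-04]
 [-5.000e-04  1.100e-03 -1.000e+00]] [  2.62205333 -14.50720652  -0.87861391]
```

```bash
python3 -m handwheel '[{"tx":-0.003,"ty":0.02,"tz":0,"ax":0,"ay":0,"az":0},{"tx":-0.003,"ty":0.02,"tz":0,"ax":0,"ay":0,"az":0},{"tx":-0.003,"ty":0.02,"tz":0,"ax":0,"ay":0,"az":0},{"tx":-0.003,"ty":0.02,"tz":0,"ax":0,"ay":0,"az":0},{"tx":-0.003,"ty":0.02,"tz":0,"ax":0,"ay":0,"az":0}]'; python3 -m handwheel '[{"tx":0.008,"ty":-0.06,"tz":0,"ax":0,"ay":0,"az":0},{"tx":0.008,"ty":-0.06,"tz":0,"ax":0,"ay":0,"az":0},{"tx":0.008,"ty":-0.06,"tz":0.1,"ax":0,"ay":0,"az":0},{"tx":0,"ty":0,"tz":0.3,"ax":0,"ay":0,"az":0},{"tx":0,"ty":0,"tz":0.3,"ax":0,"ay":0,"az":0}]';  python3 -m handwheel '[{"tx":0,"ty":0.05,"tz":0.2,"ax":0,"ay":0,"az":0},{"tx":0,"ty":0,"tz":0,"ax":0,"ay":0,"az":0},{"tx":0,"ty":0,"tz":0,"ax":0,"ay":0,"az":0},{"tx":0,"ty":0,"tz":0,"ax":0,"ay":0,"az":0},{"tx":0,"ty":0,"tz":0,"ax":0,"ay":0,"az":0}]'; python3 - <<'E'
from h import *
import pickle
s=ctrl.sense(); im=camera('wrist'); pickle.dump((s,im),open('w20.pkl','wb'))
print(s['position'],s['eef_rot'].round(4),s['ft_force'])
cv2.imwrite('pics/w20.png',im[:,:,::-1]);crop(im,260,40,380,240,3,'w20c.png')
t=camera('side');cv2.imwrite('pics/s20.png',t[:,:,::-1])
E
```

```text
time: 27.65
position: [618.6, 116.9, 107.0]
eef_rot: [[-0.137, 0.991, 0.003], [0.99, 0.137, -0.019], [-0.019, 0.001, -1.0]]
ft_force: [2.3, -11.7, -1.8]
finger_gap: 0.7
time: 28.15
position: [616.5, 95.5, 188.4]
eef_rot: [[-0.135, 0.991, -0.01], [0.991, 0.135, -0.014], [-0.013, -0.012, -1.0]]
ft_force: [0.6, -0.0, 0.3]
finger_gap: 0.4
time: 28.65
position: [619.2, 102.2, 220.7]
eef_rot: [[-0.135, 0.991, 0.0], [0.991, 0.135, -0.01], [-0.01, -0.001, -1.0]]
ft_force: [0.0, -0.0, 0.2]
finger_gap: 0.2
[619.20276631 102.1853801  220.72937455] [[-1.347e-01  9.909e-01  4.000e-04]
 [ 9.908e-01  1.347e-01 -1.000e-02]
 [-1.000e-02 -1.000e-03 -9.999e-01]] [ 0.00649884 -0.04635642  0.20303074]
```

View pics/w20c.png

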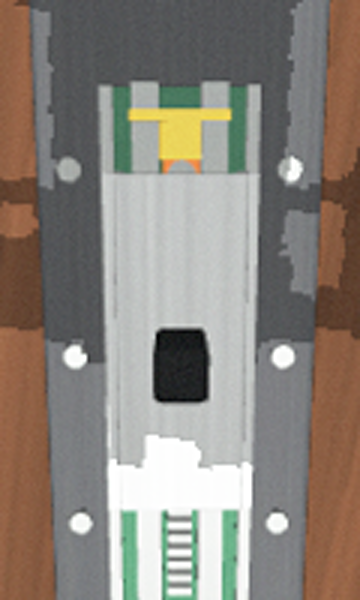

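View pics/s20.png

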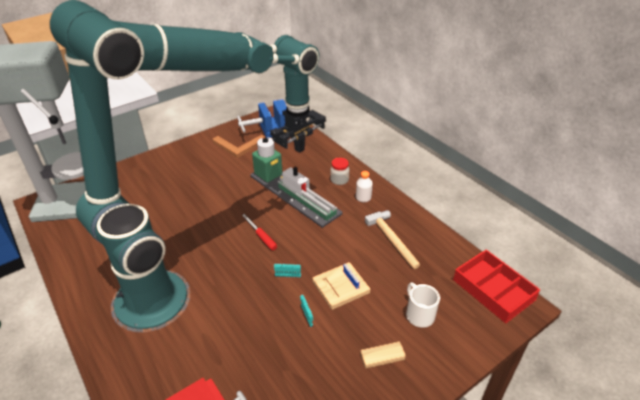

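```bash
python3 - <<'E'
from h import *
import pickle
s,im=pickle.load(open('w20.pkl','rb'))
f=lambda x,y,z: at('wrist',260+(x+.5)/3-.5,40+(y+.5)/3-.5,z,s)
u=np.array([.134,-.991,0]);we=f(180,84,58)
print('edge-nose',(f(180,173,98)-f(180,160,58))@u,'edge from wall end (25+q)',(f(180,173,98)-we)@u,'nose from wall end',(f(180,160,58)-we)@u,'grip from wallend 72.5+q',(f(181,366,132)-we)@u, 'rail len',(f(180,510,98)-f(180,173,98))@u)
E
```

```text
edge-nose 3.1373439022653984 edge from wall end (25+q) 24.302546320690396 nose from wall end 21.165202418424997 grip from wallend 72.5+q 68.77008812166784 rail len 94.59574878245266
```

The rail's front edge sits 24.3 mm from the wall end, against 25 mm when fully shut, and the stop force confirms it. The robot is clear, so I'm handing in.

```bash
python3 - <<'E'
from cell import ctrl
print(ctrl.sense()['time'], ctrl.sense()['ft_force']); print(ctrl.sign_off())
E
```

```text
28.75 [ 0.24791701  0.71521392 -0.47798009]
the job is handed in; nothing more can be done
None
```

The orange strip is loaded in the channel and the cover rail is shut over it. I handed the job in at 28.75 s, and the hand-in reports no verdict.

**What I did:** I took the strip from the rack and pushed the follower back about 33 to 34 mm with its end. I lowered it until the wrist force showed it on the floor, let it back gently onto the nose stop and released it. Then I pushed the rail's grip with closed fingers until it met the hard stop.

**What the checks showed:**
- **Strip:** After release, with the rail still open, the wrist picture showed it between the nose stop and the red follower, in line with the channel. The wrist force was about zero.
- **Rail:** The push force rose to 14.5 N and the rail moved no further. In the last picture its front edge is 24.3 mm from the end of the channel wall; shut should be 25 mm.
- **Other things:** In the side view, nothing else on the bench looks moved. The gripper was clear, about 220 mm above the bench.

**What disagreed:** The last picture put the nose stop 21 mm from the wall end, while earlier pictures gave about 19 mm. It also put the grip about 4 mm short of where a shut rail would have it. I put both down to the camera calibration (about 2 mm) and reading the pixels by eye. I could not read the follower value directly.

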